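Fill the tumbling jar at the ratchet table

TASK

Get every ceramic stone out of the pans and into the jar on the ratchet table (left and right as the robot sees them): first flip the ratchet's reversing lever right over, so that its tab stands right of the handle's line, and feel that the handle swings freely to its right-hand stop without taking the table along, then ratchet the jar round until it stands under the funnel. Tip the stones of every loaded pan through the funnel into the jar and leave all pans standing upright on the bench. With all stones in the jar, flip the lever right back to the left, swing the handle freely to its left-hand stop while the jar stays under the funnel, and only then ratchet the jar all the way back to its unloading stop, leaving the lever that way and the other things on the bench where they are.

Things in the scene. Friction and masses are not known exactly. Their poses are not given: they have to be found in the camera images.
- station: Fixed ratchet filling table: dark round base 370 mm across, 14 mm high. Origin on the bench surface, on the common upright axis of turntable and handle (the hub); z up, -x roughly towards the robot. On it a round aluminium turntable (350 mm across, top 28 mm above the bench) carries one jar; over the hub lies a steel ratchet handle; at the far right a fixed funnel on a post.
- turntable (a joint): Turntable angle in rad, clockwise from above positive. 0 = its stop in the unloading position (jar at the left, 70 degrees from the station's +x towards +y); 2.12 = its other stop, jar under the funnel (2.09 is exactly centred). Stiff: it stays where it is left and turns only when the ratchet handle drives it (about 0.16 N m, some 1.5 N at the post).
- handle (a joint): Ratchet handle angle in rad, clockwise from above positive: 0 points to station -x, stops at -0.7 (right, post towards station -y) and +0.7 (left, +y). It takes the table along in one direction only and free-wheels, clicking (about 0.06 N m), in the other. 18 teeth: up to 0.35 rad of each driving stroke is lost before the pawl catches. It swings at z 52 to 64 mm.
- lever (a joint): Reversing lever, rad; stops at +0.36 and -0.36, stays where left; push it right over (in the middle nothing catches). Positive: tab to the right of the handle's centre line (station -y at handle 0); the handle then drives the table clockwise, to the funnel, on moving left (+), free-wheels to the right (-). Negative: tab to the left; drives the table back on moving right (-), free-wheels to the left (+).
- lever_tab (a point): Middle of the top of the lever's upright black tab, 135 mm above the bench; about 1.5 N flips it. Tab 18 mm long (along the lever), 8 mm thick, 66 mm tall. The lever pivots on the handle 50 mm from the hub axis towards the post and reaches 55 mm from that pivot back over the hub: about 19 mm to either side of the hub.
- grip_post (a point): Centre of the top of the upright black grip post at the end of the ratchet handle: round, 22 mm in diameter, 62 mm tall (z 64 to 126 mm), 135 mm from the hub axis. It does not spin on the handle.
- funnel (a point): Centre of the mouth of the fixed aluminium funnel, 145 mm above the bench: mouth 118 mm across inside, narrowing to a 50 mm outlet 103 mm above the bench, with the jar's rim passing 5 mm below it. Its 18 mm post stands 72 mm farther out from the hub and ends 6 mm below the mouth.
- jar (a point): Clear open jar fixed on the turntable, 72 mm outside diameter, 66 mm inside, 70 mm tall, floor 5 mm; this point is the centre of its underside, 28 mm above the bench, 130 mm from the hub axis.
- pan0: White plastic sorting pan, 110 mm long (x), 66 mm wide, 0.12 kg. Origin at the centre of its underside; +x points to the pouring end. Floor 4 mm thick, side walls 26 mm high; pouring end at x = +55 mm, 44 mm wide inside, with a lip 2 mm above the floor. At the back an upright grip plate, x = -55 to -43 mm, 64 mm wide, 66 mm high: pinch it from above across its 12 mm. Holds 0 to 2 stones.
- pan1: White plastic sorting pan, 110 mm long (x), 66 mm wide, 0.12 kg. Origin at the centre of its underside; +x points to the pouring end. Floor 4 mm thick, side walls 26 mm high; pouring end at x = +55 mm, 44 mm wide inside, with a lip 2 mm above the floor. At the back an upright grip plate, x = -55 to -43 mm, 64 mm wide, 66 mm high: pinch it from above across its 12 mm. Holds 0 to 2 stones.
- pan2: White plastic sorting pan, 110 mm long (x), 66 mm wide, 0.12 kg. Origin at the centre of its underside; +x points to the pouring end. Floor 4 mm thick, side walls 26 mm high; pouring end at x = +55 mm, 44 mm wide inside, with a lip 2 mm above the floor. At the back an upright grip plate, x = -55 to -43 mm, 64 mm wide, 66 mm high: pinch it from above across its 12 mm. Holds 0 to 2 stones.
- stone0_mid (a point): Centre of a reddish-brown ceramic finishing stone: plain cylinder 19 mm in diameter, 22 mm long along the point's z axis, 18 g. It starts standing in one of the pans near the grip plate. Absent stones give None.
- stone1_mid (a point): Centre of a reddish-brown ceramic finishing stone: plain cylinder 19 mm in diameter, 22 mm long along the point's z axis, 18 g. It starts standing in one of the pans near the grip plate. Absent stones give None.
- stone2_mid (a point): Centre of a reddish-brown ceramic finishing stone: plain cylinder 19 mm in diameter, 22 mm long along the point's z axis, 18 g. It starts standing in one of the pans near the grip plate. Absent stones give None.
- stone3_mid (a point): Centre of a reddish-brown ceramic finishing stone: plain cylinder 19 mm in diameter, 22 mm long along the point's z axis, 18 g. It starts standing in one of the pans near the grip plate. Absent stones give None.
- stone4_mid (a point): Centre of a reddish-brown ceramic finishing stone: plain cylinder 19 mm in diameter, 22 mm long along the point's z axis, 18 g. It starts standing in one of the pans near the grip plate. Absent stones give None.
- stone5_mid (a point): Centre of a reddish-brown ceramic finishing stone: plain cylinder 19 mm in diameter, 22 mm long along the point's z axis, 18 g. It starts standing in one of the pans near the grip plate. Absent stones give None.
- tweezers: Bystander, to be left alone: steel tweezers, 130 mm long, lying on the bench. Origin at the centre of its underside.
- caserings: Bystander, to be left alone: steel case ring, 60 mm across, 12 mm high. Origin at the centre of its underside.

How it is judged:
On the way, in this order (a step that is already met when the one before it is completed fails the run):
1. the reversing lever is flipped to the right, the table still at its unloading place (value of joint lever above 0.2 rad and value of joint turntable below 0.25 rad), for 0.2 s.
2. the handle has swung freely to its right-hand stop (beyond -0.55 rad), the table not taken along (all of step 1 and value of joint handle below -0.55 rad), for 0.1 s.
3. the jar stands under the funnel (value of joint turntable above 2 rad), for 0.2 s.
4. all stones are in the jar, the jar under the funnel (horizontal distance between each of stone0_mid, stone1_mid, stone2_mid, stone3_mid, stone4_mid, stone5_mid and jar below 0.034 m and z of stone0_mid in the frame of jar between 0.003 and 0.07 m and z of stone1_mid in the frame of jar between 0.003 and 0.07 m and z of stone2_mid in the frame of jar between 0.003 and 0.07 m and z of stone3_mid in the frame of jar between 0.003 and 0.07 m and z of stone4_mid in the frame of jar between 0.003 and 0.07 m and z of stone5_mid in the frame of jar between 0.003 and 0.07 m and value of joint turntable above 2 rad), for 0.2 s.
5. the lever is flipped back and the handle is at its left-hand stop (beyond 0.55 rad), the jar still under the funnel (value of joint lever below -0.2 rad and value of joint handle above 0.55 rad and value of joint turntable above 1.95 rad), for 0.1 s.
At the end, for the whole second after the job is handed in: All stones that are present lie inside the jar, the turntable is back within 0.12 rad of its unloading stop, the lever is on its left-hand (negative) side, and all three pans stand upright (within 0.15 rad) and still on the bench (horizontal distance between each of stone0_mid, stone1_mid, stone2_mid, stone3_mid, stone4_mid, stone5_mid and jar below 0.034 m and z of stone0_mid in the frame of jar between 0.003 and 0.07 m and z of stone1_mid in the frame of jar between 0.003 and 0.07 m and z of stone2_mid in the frame of jar between 0.003 and 0.07 m and z of stone3_mid in the frame of jar between 0.003 and 0.07 m and z of stone4_mid in the frame of jar between 0.003 and 0.07 m and z of stone5_mid in the frame of jar between 0.003 and 0.07 m and value of joint turntable below 0.12 rad and value of joint lever below -0.2 rad and angle between each of pan0, pan1, pan2's own z axis and vertical below 0.15 rad and height (world z) of each of pan0, pan1, pan2 below 0.01 m and linear speed of each of pan0, pan1, pan2 below 0.03 m/s); the robot touches nothing.
It fails at once if a bystander (tweezers, case ring) is moved by more than 30 mm (distance of any of tweezers, caserings from where it was at the start of the episode above 0.03 m).
Of stone0, stone1, stone2, stone3, stone4, stone5 only 3 to 5 are there at a start; the rules pass over those that are not, and their reading is None.
At some moment in a run one of pan0, pan1, pan2 may be knocked a few centimetres aside while the robot is not near it.
It also fails if it takes over 210 s, if anything falls off the work surface, if the arm or the gripper's body presses on something with over 40 N, if the wrist force passes 120 N, or if a joint passes its speed limit or range.

ROBOT

A 7-joint arm with a two-finger parallel gripper is mounted at the origin on the work surface. World frame = base frame: x ahead of the robot, y to its left, z up, the work surface at z = 0. Lengths are in m, angles in rad, forces in N, time in s.
With the tool pointing down it reaches from about 0.425 to 0.875 m from the base axis. Payload 4.7 kg.
Tool frame: the origin (TCP) lies at the very end of the fingers, on their centre line; the grasp point (between the pads) lies 19 mm behind it; z points along the fingers, y is the line along which they close (so a half turn about z gives the same grasp; the last joint's range is limited). The gripper opens to 87 mm and grips with 3 to 60 N. Pads are 19 mm wide; open, the fingers measure 117 mm over their backs; the gripper's body (75 mm by 190 mm) begins 51 mm behind the grasp point.
Start: joints at [1.271, 0.321, -0.07, 1.45, 0.023, 1.371, -0.057], TCP at [0.201, -0.618, 0.223] pointing down, gripper open.
Joint ranges: [-2.86, 2.86], [-0.3, 2.09], [-1.38, 1.24], [0.06, 2.45], [-1.56, 4.7], [0.09, 2.05], [-2.69, 2.69]. Speed limits (rad/s): [2.57, 2.57, 3.14, 3.14, 3.14, 3.14, 3.14].

INTERFACE

Orientations are given as a rotation vector (axis times angle).
In Python, from bench import ctrl, imaging, ticket gives the robot as it stands.
- The arm moves only by the tool jog_arm, never from a script. Its argument "rows" is text: rows parted by semicolons, each of 7 numbers parted by spaces: the shift along the tool's x, y, z in cm, then the turn, a rotation vector about the tool's x, y, z in rad, then the closure, from -1 (fully open) to 1 (shut), so that 0 is half open. A call has 1 to 5 rows; each row shifts and turns the commanded pose from where the row before left it, along the tool's axes as they then stand; what a row does not reach is not made up. A row lasts 1/8 s, in which the tool goes at most 62.5 mm and 10.7 degrees, less where a joint would pass 70% of its speed; a pose out of reach is approached as far as the arm can. A call with a gripper value outside its range is refused whole. The fingers move at their own pace and stop on an object; "force" is the grip in N (left out, the last holds). Time passes only in rows, so rows that do not move let the fingers close. It gives the time, the measured TCP pose, the force, the opening and the grip force at its end, in the units of the state.
- ctrl.get_state(): the state, without advancing time (a new reading comes with each control period).
- imaging.get_image(name): name is "scene" or "top" or "wrist"; returns a dict with "img" (384x512x3 uint8, blue, green, red), "vertical_fov" (degrees; the focal length in pixels is half the picture's height over the tangent of half this angle, whatever the lens; pixels are square), "cx", "cy" (the principal point, pixels), "k1" (the pictures are not rectified: a ray, as slopes to the right and down, at radius r is drawn at 1 + k1 r^2 times it, then the intrinsics apply), "origin" and "orientation" of the camera in the world. Camera axes: x right, y down, z forward; pixel columns grow to the right and rows downward; lengths in m; the calibration is good to about 2 mm. A picture is of the moment at which its call begins. There is no depth.
- ticket.close_job(): hands the job in; it is judged then, once.
The state is a dict: "time": time; "joint_positions": joint angles; "qd": joint speeds; "joint_torque": joint torques, N m; "position": TCP position; "tool_rot": TCP orientation; "ft_force": force on the tool from outside, world axes, zero at the start; "torque": the same for the moment, N m; "grip_width": opening from 0.0 (shut) to 1.0 (fully open); "grip_force": force on a finger pad.
Only numpy, scipy, OpenCV 4.12 (cv2) and the standard library are available. Lean on these libraries where they do the work, as an engineer would, in place of code of your own. Each camera call takes 0.05 s, during which the arm holds its last target. There are 200 camera calls.

## Working session

There is one attempt and no reset: what is moved stays moved. The work goes in short steps, Python scripts to look and compute and a tool call to move; the robot and the scene stay as the last step left them, time stands still between calls to the robot, and variables do not carry over. Pictures are saved under pics/ and viewed, at most 14 in all, crops included, and the job is handed in when it is done.

Besides the shell and the picture viewer there is one more tool, called after "Request:" as a command line: name --argument value ..., lists and objects as JSON in quotes. jog_arm: Moves the arm, as the interface text tells. Its arguments: {"type":"object","properties":{"rows":{"type":"string"},"force":{"type":"number"}},"required":["rows"]}

```bash
ls; mkdir -p pics; cat > h.py <<'E'
import numpy as np, cv2
from scipy.spatial.transform import Rotation as R
from bench import ctrl, imaging, ticket
def cam(n):
    return imaging.get_image(n)
def f(c): return 192/np.tan(np.radians(c["vertical_fov"])/2)
def Rm(c):
    o=np.array(c["orientation"]); return R.from_rotvec(o).as_matrix() if o.shape==(3,) else (o if o.shape==(3,3) else R.from_quat(o).as_matrix())
def ray(c,u,v):
    d=np.array([(u-c["cx"])/f(c),(v-c["cy"])/f(c)]); s=d.copy()
    for _ in range(20): s=d/(1+c["k1"]*(s@s))
    return Rm(c)@np.array([s[0],s[1],1.])
def onz(c,u,v,z):
    d=ray(c,u,v); o=np.array(c["origin"]); return o+d*(z-o[2])/d[2]
def proj(c,p):
    q=Rm(c).T@(np.array(p)-np.array(c["origin"])); s=q[:2]/q[2]; s=s*(1+c["k1"]*(s@s)); return np.array([c["cx"],c["cy"]])+f(c)*s
def st():
    s=ctrl.get_state(); print("t",round(s["time"],2),"p",np.round(s["position"],4),"r",np.round(s["tool_rot"],3),"F",np.round(s["ft_force"],1),"g",round(s["grip_width"],3)); return s
E
python3 - <<'E'
from h import *
st()
for n in("top","scene"):
    c=cam(n); cv2.imwrite(f"pics/{n}0.png",c["img"]); print(n,{k:np.round(v,3) for k,v in c.items() if k!="img"})
    np.save(n+"0.npy",c,allow_pickle=True)
s=ctrl.get_state(); print(R.from_rotvec(s["tool_rot"]).as_matrix().round(3))
E
```

```text
pics
t 0.0 p [ 0.2004 -0.6177  0.2215] r [-3.101e+00 -4.910e-01  1.000e-03] F [0.2 0.1 0.5] g 0.999
top {'vertical_fov': np.float64(43.349), 'cx': np.float64(260.89), 'cy': np.float64(189.151), 'k1': np.float64(-0.21), 'origin': array([0.482, 0.068, 1.436]), 'orientation': array([-2.172,  2.229, -0.058])}
scene {'vertical_fov': np.float64(43.811), 'cx': np.float64(251.094), 'cy': np.float64(188.863), 'k1': np.float64(-0.138), 'origin': array([ 1.255, -0.171,  1.037]), 'orientation': array([-2.041, -1.512,  0.513])}
[[ 0.951  0.309 -0.001]
 [ 0.309 -0.951  0.002]
 [-0.    -0.002 -1.   ]]
```

View pics/top0.png

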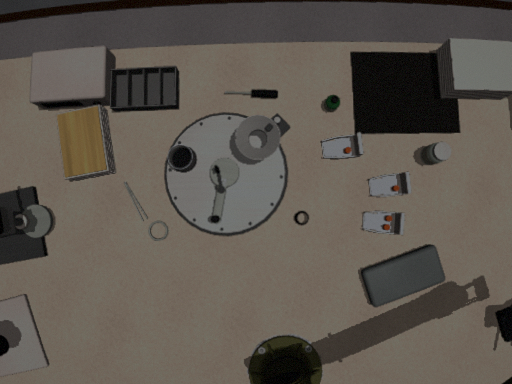

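View pics/scene0.png

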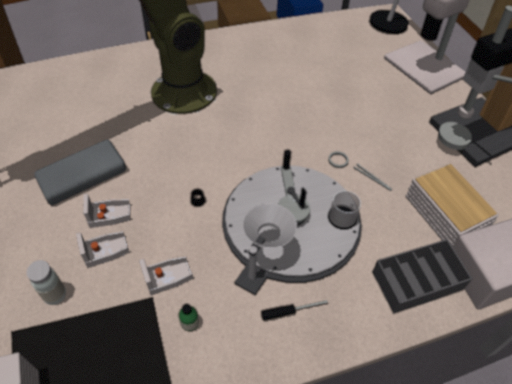

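Top view: hub ~(226,173), jar ~(182,158), funnel ~(256,139), post ~(215,219), three pans at (342,148) with 1 stone, (388,186) with 1, (383,222) with 2, all pouring left. Scene view agrees.

```bash
python3 - <<'E'
from h import *
c=np.load("top0.npy",allow_pickle=True).item(); im=c["img"]
a=cv2.resize(im[105:240,155:295],None,fx=4,fy=4,interpolation=cv2.INTER_CUBIC)
cv2.imwrite("pics/a.png",np.clip(a*1.3,0,255).astype(np.uint8))
hsv=cv2.cvtColor(im,cv2.COLOR_BGR2HSV)
m=cv2.inRange(hsv,(0,120,60),(14,255,255))
n,l,s,ce=cv2.connectedComponentsWithStats(m)
for i in range(1,n):
    if s[i][4]>8: print("stone",s[i],ce[i].round(1),onz(c,*ce[i],0.02).round(3))
print("hsv bench",hsv[260,200],"pan",hsv[222,370],hsv[148,332],"table",hsv[200,190], "rim", hsv[173,163:170].tolist())
for n_,u,v,z in(("hub",226,173,.028),("jar",182,158,.098),("fun",256,139,.145),("post",215,219,.126),("tab",217,170,.135)): print(n_,onz(c,u,v,z).round(3))
# pans: white pixels
m=((hsv[...,1]<40)&(hsv[...,2]>110)).astype(np.uint8); m[:,:310]=0;m[:130]=0;m[245:]=0;m[:,415:]=0
n,l,s,ce=cv2.connectedComponentsWithStats(m)
for i in range(1,n):
    if s[i][4]>40:
        r=cv2.minAreaRect(np.argwhere(l==i)[:,::-1].astype(np.float32)); print(s[i],ce[i].round(1),r)
b=cv2.resize(im[130:240,310:415],None,fx=5,fy=5,interpolation=cv2.INTER_CUBIC); cv2.imwrite("pics/b.png",b)
E
```

```text
stone [345 147   6   6  28] [347.5 149.7] [ 0.659 -0.202  0.02 ]
stone [393 185   6   6  26] [395.8 187.8] [ 0.541 -0.345  0.02 ]
stone [386 216   6   5  28] [388.7 218. ] [ 0.452 -0.32   0.02 ]
stone [384 225   6   5  26] [386.5 227. ] [ 0.425 -0.312  0.02 ]
hsv bench [ 18  44 116] pan [107  19 121] [114  11 120] table [ 40   7 111] rim [[15, 50, 113], [15, 41, 75], [8, 21, 49], [15, 15, 70], [23, 9, 108], [23, 9, 113], [17, 16, 115]]
hub [0.597 0.159 0.028]
jar [0.637 0.277 0.098]
fun [0.678 0.069 0.145]
post [0.465 0.186 0.126]
tab [0.597 0.177 0.135]
[358 133   8  21  67] [360.8 143.5] ((361.7308044433594, 142.84616088867188), (20.217662811279297, 5.457528114318848), 82.87498474121094)
[322 138  31  20 402] [335.9 147.3] ((336.5990295410156, 147.9901123046875), (19.005210876464844, 29.055086135864258), 84.2894058227539)
[406 172   6  23  64] [408.7 182.3] ((408.8033142089844, 182.83607482910156), (22.090721130371094, 3.621429681777954), 84.80557250976562)
[370 174  28  21 396] [382.8 185. ] ((383.3475341796875, 185.12806701660156), (19.767244338989258, 26.503570556640625), 83.6598129272461)
[364 212  27  21 336] [374.8 221.2] ((376.7396545410156, 221.92587280273438), (25.54408073425293, 20.082935333251953), 3.3664605617523193)
[401 213   6  22  67] [402.5 223.6] ((403.5, 223.5), (21.0, 5.0), 90.0)
```

View pics/a.png

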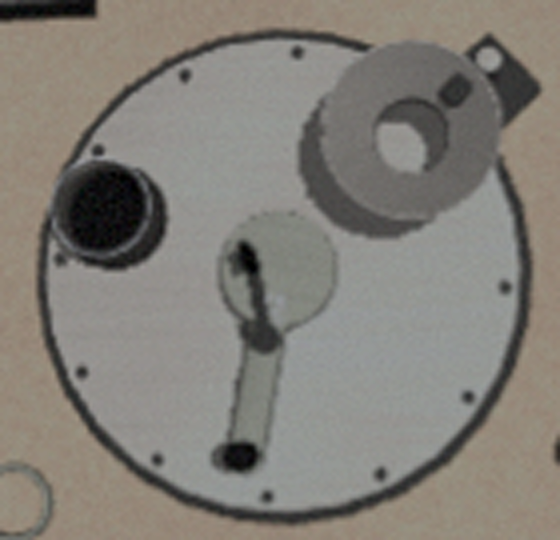

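View pics/b.png

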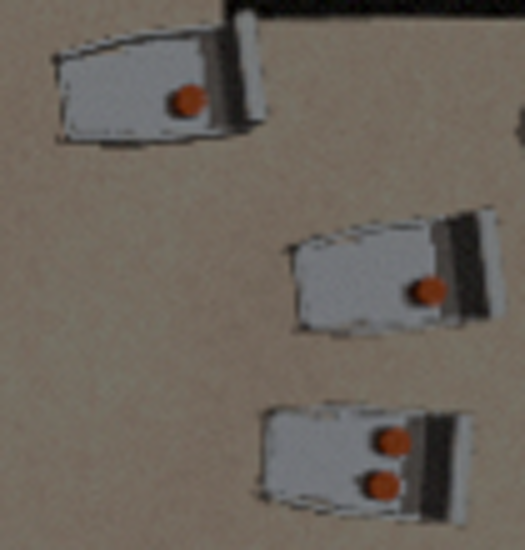

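Crops: tab at (245,255) in crop a, left of the handle line; post at (238,455). Pans hold 1, 1 and 2 stones. Now approaching the tab's left side.

Request:
jog_arm --rows "0 0 0 0 0 0.157 1;0 0 0 0 0 0.156 1;4.2 -4.5 0 0 0 0 1;4.2 -4.5 0 0 0 0 1;4.2 -4.5 0 0 0 0 1"

```text
time: 0.72
position: [0.3275, -0.4815, 0.2221]
tool_rot: [-3.141, -0.001, 0.0]
ft_force: [0.6, -1.0, 0.3]
grip_width: 0.512
grip_force: 0.0
```

Request:
jog_arm --rows "4.2 -4.5 0 0 0 0 1;4.2 -4.5 0 0 0 0 1;4.2 -4.5 0 0 0 0 1;1.5 -5.6 0 0 0 0 1;1.5 -5.6 0 0 0 0 1"

```text
time: 1.35
position: [0.4826, -0.2339, 0.222]
tool_rot: [-3.141, -0.002, 0.001]
ft_force: [0.5, -0.6, -0.2]
grip_width: 0.021
grip_force: 0.0
```

Request:
jog_arm --rows "1.5 -5.7 0 0 0 0 1;1.5 -5.7 0 0 0 0 1;1.5 -5.7 0 0 0 0 1;1.5 -5.7 0 0 0 0 1;1.5 -5.7 0 0 0 0 1"

```text
time: 1.98
position: [0.5571, 0.0506, 0.2223]
tool_rot: [3.141, 0.001, -0.0]
ft_force: [-0.3, -0.8, 0.8]
grip_width: 0.001
grip_force: 0.0
```

Request:
jog_arm --rows "1.5 -5.7 0 0 0 0 1;1.5 -5.7 0 0 0 0 1;1.3 -5.7 0 0 0 0 1;0 0 0 0 0 0 1"

```text
time: 2.48
position: [0.598, 0.2271, 0.2215]
tool_rot: [-3.137, -0.016, 0.004]
ft_force: [-0.3, -0.7, 0.1]
grip_width: 0.002
grip_force: 0.0
```

```bash
python3 - <<'E'
from h import *
st()
c=cam("wrist"); print({k:np.round(v,3) for k,v in c.items() if k!="img"}); cv2.imwrite("pics/w0.png",c["img"])
print(proj(c,[.602,.178,.135]),proj(c,[.465,.186,.126]))
E
```

```text
t 2.48 p [0.598  0.2271 0.2215] r [-3.137 -0.016  0.004] F [-0.3 -0.7  0.1] g 0.002
{'vertical_fov': np.float64(59.242), 'cx': np.float64(251.037), 'cy': np.float64(187.528), 'k1': np.float64(-0.057), 'origin': array([0.674, 0.228, 0.383]), 'orientation': array([ 2.081, -2.06 , -0.296])}
[315.6700717  188.00456146] [295.08357879 329.17963028]
```

View pics/w0.png

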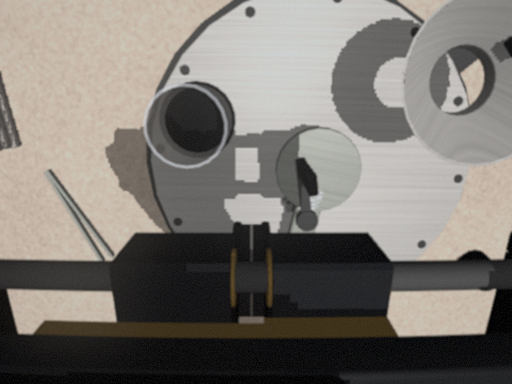

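Wrist view: black tab at about (300,158)–(316,198), funnel upper right (465,80), jar (188,125).

```bash
python3 - <<'E'
from h import *
c=cam("wrist")
g=c["img"].max(2)[140:230,280:340]
for r in range(0,90,6): print(140+r,''.join('#' if x<40 else ('+' if x<70 else '.') for x in g[r]))
for z in(.07,.135): print(z,proj(c,[.602,.178,z]),[onz(c,u,v,z).round(3)[:2] for u,v in((301,162),(312,190))])
print(proj(c,[.597,.159,.064]),onz(c,318,168,.05), proj(c,[0.598,.2271,.2215]))
E
```

```text
140 ............................................................
146 ............................................................
152 ............................................................
158 ............................................................
164 ...........++#####+##+......................................
170 ............+############+..................................
176 .............+###############+..............................
182 .............+++++############+.............................
188 ..............+++++++##########+............................
194 ...............++++...++#######+............................
200 +..............++++.........................................
206 .......+++++....+++.........................................
212 ...............+++..++...++++...............................
218 .............++.............................................
224 ............................................................
0.07 [298.60005776 169.43698462] [array([0.609, 0.176]), array([0.582, 0.164])]
0.135 [310.10988467 188.70168538] [array([0.623, 0.186]), array([0.601, 0.176])]
[317.00116648 173.16372947] [0.59897299 0.15545623 0.05      ] [243.74896754 242.22423249]
```

Request:
jog_arm --rows "0 0 4 0 0 0 1;0 0 4.5 0 0 0 1;0 0 4.2 0 0 0 1;0 0.8 0 0 0 0 1;0 1 0 0 0 0 1"

```text
time: 3.2
position: [0.6012, 0.2004, 0.0972]
tool_rot: [3.141, -0.001, 0.003]
ft_force: [-0.5, 0.8, 1.0]
grip_width: 0.005
grip_force: 0.0
```

Request:
jog_arm --rows "0 1 0 0 0 0 1;0 1 0 0 0 0 1;0 1 0 0 0 0 1;0 0.8 0 0 0 0 1;0 0 0 0 0 0 1"

```text
time: 3.82
position: [0.5998, 0.1631, 0.0953]
tool_rot: [3.141, 0.0, -0.001]
ft_force: [-1.4, 1.2, -0.1]
grip_width: 0.007
grip_force: 0.4
```

Request:
jog_arm --rows "0 0.5 0 0 0 0 1;0 0.4 0 0 0 0 1;0 0 0 0 0 0 1"

```text
time: 4.2
position: [0.6006, 0.1614, 0.0958]
tool_rot: [-3.133, -0.008, -0.005]
ft_force: [3.0, 12.2, -3.7]
grip_width: 0.005
grip_force: 5.4
```

```bash
python3 - <<'E'
from h import *
st()
c=cam("top");np.save("top1.npy",c,allow_pickle=True)
cv2.imwrite("pics/t1.png",cv2.resize(c["img"][105:240,155:295],None,fx=4,fy=4,interpolation=cv2.INTER_CUBIC))
c=cam("scene");np.save("scene1.npy",c,allow_pickle=True)
cv2.imwrite("pics/s1.png",cv2.resize(c["img"][130:300,200:380],None,fx=3.3,fy=3.3,interpolation=cv2.INTER_CUBIC))
E
```

```text
t 4.2 p [0.6006 0.1614 0.0958] r [-3.133 -0.008 -0.005] F [ 3.  12.2 -3.7] g 0.005
```

View pics/s1.png

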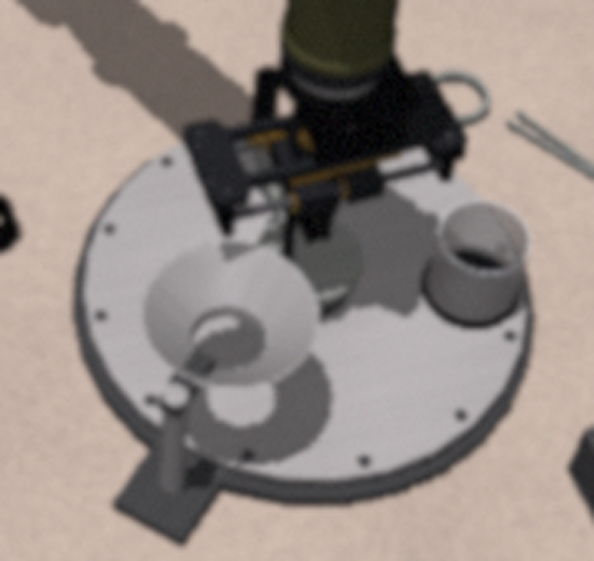

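Scene view: the fingers stand hard against the tab at the hub (12 N against the stop), jar still at the left. The lever is over; on to the post.

Request:
jog_arm --rows "0 -3 0 0 0 0 1;0 0 -6 0 0 0 0.8;0 0 -6 0 0 0 -1;-4.5 0 0 0 0 0.1 -1;-4.5 0 0 0 0 0.1 -1"

```text
time: 4.92
position: [0.51, 0.1886, 0.2159]
tool_rot: [3.125, -0.319, 0.002]
ft_force: [-0.6, 0.3, -0.2]
grip_width: 0.355
grip_force: 0.0
```

Request:
jog_arm --rows "-4.5 -0.8 0 0 0 0 -1;0 0 0 0 0 0 -1;0 0 0 0 0 0 -1"

```text
time: 5.3
position: [0.4684, 0.2052, 0.2156]
tool_rot: [3.125, -0.313, 0.002]
ft_force: [0.5, -0.6, -0.9]
grip_width: 0.696
grip_force: 0.0
```

```bash
python3 - <<'E'
from h import *
s=st()
c=cam("wrist");np.save("w2.npy",c,allow_pickle=True);cv2.imwrite("pics/w2.png",c["img"])
for p in ([.465,.186,.126],[.5945,.14,.135],[.602,.178,.135]): print(proj(c,p))
E
```

```text
t 5.3 p [0.4684 0.2052 0.2156] r [ 3.125e+00 -3.130e-01  2.000e-03] F [ 0.5 -0.6 -0.9] g 0.696
[276.00883235 191.06466387]
[310.2392596   -4.70174189]
[250.9689133   -4.73268819]
```

View pics/w2.png

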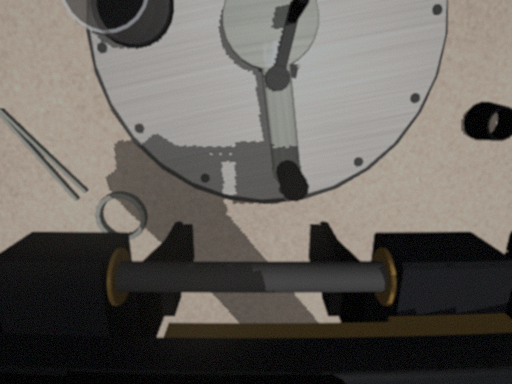

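Wrist view: tab now right of the handle line at (298,8), post top at about (293,186), case ring (121,213).

```bash
python3 - <<'E'
from h import *
c=np.load("w2.npy",allow_pickle=True).item()
p=onz(c,293,185,.126); print(p)
d=p[:2]-[.597,.159]; print(np.hypot(*d),np.degrees(np.arctan2(d[1],d[0])))
s=ctrl.get_state(); T=R.from_rotvec(s["tool_rot"]).as_matrix(); print((T.T@(p-s["position"])*100).round(2), np.degrees(np.arctan2(T[1,0],T[0,0])))
E
```

```text
[0.46718193 0.17224371 0.126     ]
0.13049186455964742 174.17498106283116
[0.5  3.25 8.95] -11.485064424943438
```

Request:
jog_arm --rows "0.2 3.2 0 0 0 0 -1;0 0 4.2 0 0 -0.1 -1;0 0 4.3 0 0 0 -1;0 0 4.2 0 0 0 -1;0 0 0 0 0 0 0.3" --force 12

```text
time: 5.98
position: [0.4613, 0.1729, 0.0854]
tool_rot: [3.136, -0.157, -0.012]
ft_force: [0.2, -0.0, -0.1]
grip_width: 0.95
grip_force: 0.0
```

Request:
jog_arm --rows "0 0 0 0 0 0 1;0 0 0 0 0 0 1;0 0 0 0 0 0 1;0 0 0 0 0 0 1"

```text
time: 6.48
position: [0.4637, 0.1745, 0.0892]
tool_rot: [3.138, -0.156, 0.002]
ft_force: [-0.1, -0.6, 0.5]
grip_width: 0.514
grip_force: 0.0
```

Request:
jog_arm --rows "0 0 0 0 0 0 1;0 0 0 0 0 0 1;0 0 0 0 0 0 1;0 0 0 0 0 0 1"

```text
time: 6.98
position: [0.4632, 0.1744, 0.0885]
tool_rot: [3.138, -0.156, -0.0]
ft_force: [0.2, -0.2, 0.6]
grip_width: 0.248
grip_force: 12.0
```

Request:
jog_arm --rows "0.15 2.02 0 0 0 -0.15 1;0.15 2.02 0 0 0 -0.15 1;0.15 2.02 0 0 0 -0.15 1;0.15 2.02 0 0 0 -0.15 1;0.07 1.35 0 0 0 -0.1 1"

```text
time: 7.6
position: [0.4868, 0.0841, 0.0885]
tool_rot: [-2.999, -0.934, -0.001]
ft_force: [0.3, 2.0, -0.6]
grip_width: 0.247
grip_force: 12.0
```

Request:
jog_arm --rows "0.03 0.8 0 0 0 -0.06 1;0.03 0.4 0 0 0 -0.03 1;0 0 0 0 0 0 1"

```text
time: 7.98
position: [0.4937, 0.075, 0.0885]
tool_rot: [2.956, 1.062, -0.001]
ft_force: [-0.5, -0.2, 1.6]
grip_width: 0.247
grip_force: 12.0
```

```bash
cat >> h.py <<'E'
def th(s=None,yaw=0.026,hub=(.597,.159)):
    s=s or st(); d=np.array(s["position"][:2])-hub
    print("r",np.hypot(*d).round(4),"handle",round(float(np.pi+yaw-np.arctan2(d[1],d[0])%(2*np.pi)),3))
def jar():
    # dark jar interior on table, ring r=.13
    c=cam("top"); g=c["img"].max(2); best=[]
    for a in np.linspace(-0.1,2.3,241):
        ang=np.radians(70)+.026-a
        p=np.array([.597+.13*np.cos(ang),.159+.13*np.sin(ang),.098]); u,v=np.round(proj(c,p)).astype(int)
        best.append((g[v-4:v+5,u-4:u+5].mean(),a))
    print("jar",[tuple(np.round(b,2)) for b in sorted(best)[:3]]); return c
E
python3 - <<'E'
from h import *
th(); jar()
E
```

```text
t 7.97 p [0.4937 0.075  0.0885] r [ 2.956e+00  1.062e+00 -1.000e-03] F [-0.5 -0.2  1.6] g 0.247
r 0.1331 handle -0.657
jar [(np.float64(14.64), np.float64(0.14)), (np.float64(15.09), np.float64(0.12)), (np.float64(15.09), np.float64(0.13))]
```

Request:
jog_arm --rows "0.02 0.6 0 0 0 -0.04 1;0 0 0 0 0 0 1"

```text
time: 8.28
position: [0.4968, 0.0715, 0.0885]
tool_rot: [-2.934, -1.122, 0.002]
ft_force: [-4.5, 0.3, 3.1]
grip_width: 0.247
grip_force: 12.0
```

```bash
python3 - <<'E'
from h import *
th(); jar()
imaging_get=cam
import h
c0=np.load("top0.npy",allow_pickle=True).item(); h.cam=lambda n:c0; jar()
E
```

```text
t 8.28 p [0.4968 0.0715 0.0885] r [-2.934e+00 -1.122e+00  2.000e-03] F [-4.5  0.3  3.1] g 0.247
r 0.133 handle -0.692
jar [(np.float64(14.94), np.float64(0.14)), (np.float64(15.17), np.float64(-0.04)), (np.float64(15.17), np.float64(-0.03))]
jar [(np.float64(12.63), np.float64(0.1)), (np.float64(12.63), np.float64(0.11)), (np.float64(12.84), np.float64(0.08))]
```

Request:
jog_arm --rows "0.15 -2.02 0 0 0 0.15 1;0.15 -2.02 0 0 0 0.15 1;0.15 -2.02 0 0 0 0.15 1;0.15 -2.02 0 0 0 0.15 1;0.15 -2.02 0 0 0 0.15 1"

```text
time: 8.95
position: [0.4627, 0.1635, 0.0885]
tool_rot: [3.14, -0.039, 0.0]
ft_force: [-0.8, -1.5, 0.8]
grip_width: 0.248
grip_force: 12.0
```

Request:
jog_arm --rows "0.15 -2.02 0 0 0 0.15 1;0.15 -2.02 0 0 0 0.15 1;0.15 -2.02 0 0 0 0.15 1;0.12 -1.75 0 0 0 0.13 1;0 0 0 0 0 0 1"

```text
time: 9.57
position: [0.4816, 0.2301, 0.0864]
tool_rot: [3.031, -0.81, -0.003]
ft_force: [-1.1, 1.0, 9.3]
grip_width: 0.247
grip_force: 12.0
```

```bash
python3 - <<'E'
from h import *
th(); jar()
E
```

```text
t 9.57 p [0.4816 0.2301 0.0864] r [ 3.031e+00 -8.100e-01 -3.000e-03] F [-1.1  1.   9.3] g 0.247
r 0.1356 handle 0.578
jar [(np.float64(13.17), np.float64(1.14)), (np.float64(13.17), np.float64(1.15)), (np.float64(13.17), np.float64(1.16))]
```

Request:
jog_arm --rows "0 0 0 0 0 0 1;0 0 0 0 0 0 1"

```text
time: 9.88
position: [0.4813, 0.2295, 0.0864]
tool_rot: [3.032, -0.812, -0.005]
ft_force: [-0.8, 1.3, 9.9]
grip_width: 0.246
grip_force: 12.0
```

```bash
python3 - <<'E'
from h import *
s=st(); th(s); print(np.round(s["joint_positions"],2),np.round(s["torque"],2))
E
```

```text
t 9.88 p [0.4813 0.2295 0.0864] r [ 3.032 -0.812 -0.005] F [-0.8  1.3  9.9] g 0.246
r 0.1355 handle 0.573
[-0.11  0.22 -0.42  1.88  0.1   1.07 -2.67] [0.49 0.4  0.05]
```

Joint 7 is near its limit at the left end; I'll ratchet in a slightly shorter stroke with this grip. The jar has gone about halfway.

Request:
jog_arm --rows "0.15 2.02 0 0 0 -0.15 1;0.15 2.02 0 0 0 -0.15 1;0.15 2.02 0 0 0 -0.15 1;0.15 2.02 0 0 0 -0.15 1;0.15 2.02 0 0 0 -0.15 1"

```text
time: 10.5
position: [0.4669, 0.13, 0.0864]
tool_rot: [3.117, 0.362, -0.005]
ft_force: [3.0, 1.5, 3.1]
grip_width: 0.244
grip_force: 12.0
```

Request:
jog_arm --rows "0.15 2.02 0 0 0 -0.15 1;0.15 2.02 0 0 0 -0.15 1;0.15 2.02 0 0 0 -0.15 1;0 0 0 0 0 0 1"

```text
time: 11.0
position: [0.4942, 0.075, 0.0864]
tool_rot: [2.963, 1.036, -0.006]
ft_force: [1.3, 2.5, 6.8]
grip_width: 0.247
grip_force: 12.0
```

```bash
python3 - <<'E'
from h import *
th(); jar()
E
```

```text
t 11.0 p [0.4942 0.075  0.0864] r [ 2.963  1.036 -0.006] F [1.3 2.5 6.8] g 0.247
r 0.1328 handle -0.659
jar [(np.float64(14.2), np.float64(1.14)), (np.float64(14.2), np.float64(1.15)), (np.float64(14.2), np.float64(1.16))]
```

Request:
jog_arm --rows "0.03 0.6 -0.2 0 0 -0.04 1;0.15 -2.02 0 0 0 0.15 1;0.15 -2.02 0 0 0 0.15 1;0.15 -2.02 0 0 0 0.15 1;0.15 -2.02 0 0 0 0.15 1"

```text
time: 11.68
position: [0.4637, 0.144, 0.0866]
tool_rot: [3.132, 0.169, -0.009]
ft_force: [6.4, -1.3, -4.2]
grip_width: 0.249
grip_force: 12.0
```

Request:
jog_arm --rows "0.15 -2.02 0 0 0 0.15 1;0.15 -2.02 0 0 0 0.15 1;0.15 -2.02 0 0 0 0.15 1;0.12 -1.6 0 0 0 0.12 1;0 0 0 0 0 0 1"

```text
time: 12.3
position: [0.4755, 0.2197, 0.0865]
tool_rot: [3.055, -0.704, -0.011]
ft_force: [-1.2, -1.0, 6.0]
grip_width: 0.253
grip_force: 12.0
```

```bash
python3 - <<'E'
from h import *
th(); jar()
E
```

```text
t 12.3 p [0.4755 0.2197 0.0865] r [ 3.055 -0.704 -0.011] F [-1.2 -1.   6. ] g 0.253
r 0.1358 handle 0.489
jar [(np.float64(13.48), np.float64(2.06)), (np.float64(13.7), np.float64(2.0)), (np.float64(13.8), np.float64(2.03))]
```

Request:
jog_arm --rows "0.06 -0.9 0 0 0 0.07 1;0.15 2.02 0 0 0 -0.15 1;0.15 2.02 0 0 0 -0.15 1;0.15 2.02 0 0 0 -0.15 1;0.15 2.02 0 0 0 -0.15 1"

```text
time: 12.98
position: [0.4635, 0.1471, 0.0866]
tool_rot: [3.135, 0.128, -0.008]
ft_force: [9.1, 1.8, -6.9]
grip_width: 0.25
grip_force: 12.0
```

Request:
jog_arm --rows "0.15 -2.02 0 0 0 0.15 1;0.15 -2.02 0 0 0 0.15 1;0.07 -1.35 0 0 0 0.1 1;0.04 -0.9 0 0 0 0.07 1"

```text
time: 13.48
position: [0.4699, 0.205, 0.0861]
tool_rot: [3.064, -0.617, -0.018]
ft_force: [-9.1, -12.0, 14.6]
grip_width: 0.249
grip_force: 11.9
```

Request:
jog_arm --rows "0.03 -0.7 0 0 0 0.05 1;0.02 -0.6 0 0 0 0.04 1;0 0 0 0 0 0 1"

```text
time: 13.85
position: [0.4742, 0.2158, 0.0859]
tool_rot: [3.031, -0.751, -0.021]
ft_force: [-11.7, -11.0, 15.7]
grip_width: 0.247
grip_force: 11.9
```

```bash
python3 - <<'E'
from h import *
th(); c=jar(); np.save("top3.npy",c,allow_pickle=True); s=cam("scene")
a=cv2.resize(c["img"][105:240,155:295],(414,400),interpolation=cv2.INTER_CUBIC); b=cv2.resize(s["img"][130:300,200:380],(380,400),interpolation=cv2.INTER_CUBIC)
cv2.imwrite("pics/t3.png",np.hstack([a,b]))
E
```

```text
t 13.85 p [0.4742 0.2158 0.0859] r [ 3.031 -0.751 -0.021] F [-11.7 -11.   15.7] g 0.247
r 0.1353 handle 0.459
jar [(np.float64(13.05), np.float64(2.09)), (np.float64(13.38), np.float64(2.06)), (np.float64(13.72), np.float64(2.1))]
```

View pics/t3.png

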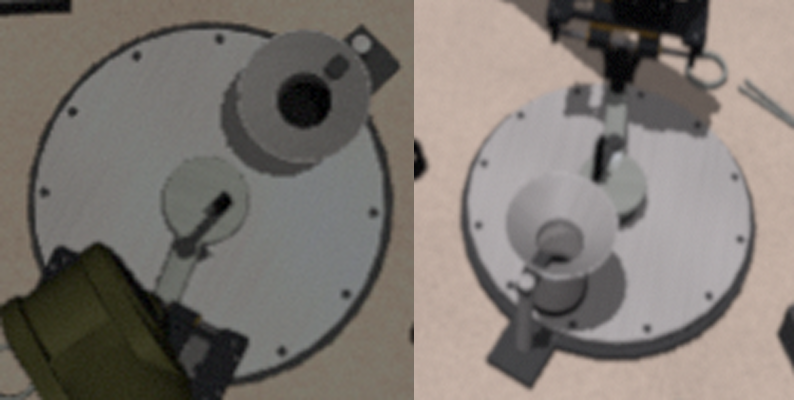

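Top view: jar's dark bore sits under the funnel outlet (303,100), tab on the right. The 16 N against the stop confirms it. Swing the handle freely back to the middle and release it.

Request:
jog_arm --rows "0.15 2.02 0 0 0 -0.15 1;0.15 2.02 0 0 0 -0.15 1;0.15 2.02 0 0 0 -0.15 1;0 0 0 0 0 0 -0.2;0 0 0 0 0 0 -0.4"

```text
time: 14.58
position: [0.4618, 0.1633, 0.0863]
tool_rot: [3.136, -0.056, -0.015]
ft_force: [-0.1, 0.1, -0.8]
grip_width: 0.398
grip_force: 0.0
```

Request:
jog_arm --rows "0 0 0 0 0 0 -0.4;0 0 0 0 0 0 -0.4;0 0 -5 0 0 0 -0.4;0 0 -6 0 0 0 -0.4;0 0 -5 0 0 0 -0.4"

```text
time: 15.2
position: [0.464, 0.1646, 0.2489]
tool_rot: [3.136, -0.053, -0.011]
ft_force: [0.3, -0.1, -0.8]
grip_width: 0.696
grip_force: 0.0
```

```bash
cat >> h.py <<'E'
def pans(c):
    hsv=cv2.cvtColor(c["img"],cv2.COLOR_BGR2HSV)
    m=((hsv[...,1]<40)&(hsv[...,2]>110)).astype(np.uint8); m[:,:310]=0;m[:130]=0;m[245:]=0;m[:,415:]=0
    n,l,s,ce=cv2.connectedComponentsWithStats(m); P=[];F=[]
    for i in range(1,n):
        if s[i][4]>40:
            (P if s[i][2]<12 else F).append(cv2.minAreaRect(np.argwhere(l==i)[:,::-1].astype(np.float32)))
    for r in P:
        b=sorted(cv2.boxPoints(r).tolist(),key=lambda q:q[1]); a=onz(c,*np.mean(b[:2],0),.066); e=onz(c,*np.mean(b[2:],0),.066)
        g=onz(c,*r[0],.066); d=a-e
        print("plate",g.round(3)[:2],"width",np.hypot(*d[:2]).round(3),"pan x yaw deg",np.degrees(np.arctan2(d[0],-d[1])).round(1))
E
python3 - <<'E'
from h import *
s=st(); c=cam("top"); pans(c); pans(np.load("top0.npy",allow_pickle=True).item())
E
```

```text
t 15.2 p [0.464  0.1646 0.2489] r [ 3.136 -0.053 -0.011] F [ 0.3 -0.1 -0.8] g 0.696
plate [ 0.672 -0.237] width 0.059 pan x yaw deg 93.9
plate [ 0.554 -0.372] width 0.062 pan x yaw deg 94.6
plate [ 0.491 -0.146] width 0.037 pan x yaw deg 88.2
plate [ 0.436 -0.353] width 0.064 pan x yaw deg 84.3
plate [ 0.672 -0.236] width 0.059 pan x yaw deg 94.7
plate [ 0.553 -0.371] width 0.064 pan x yaw deg 93.0
plate [ 0.436 -0.351] width 0.061 pan x yaw deg 88.3
```

Request:
jog_arm --rows "0.5 5.7 0 0 0 0 0;0.5 5.7 0 0 0 0 0;0 5.7 0 0 0 0 0;0 5.7 0 0 0 0 0;0 5.7 0 0 0 0 0"

```text
time: 15.88
position: [0.464, -0.1225, 0.248]
tool_rot: [3.136, -0.053, -0.012]
ft_force: [-0.2, 0.4, 0.3]
grip_width: 0.507
grip_force: 0.0
```

Request:
jog_arm --rows "-0.5 5.7 0 0 0 0 0;-0.5 5.7 0 0 0 0 0;-0.5 5.7 0 0 0 0 0;-0.5 5.7 0 0 0 0 0;0 0 0 0 0 0 0"

```text
time: 16.5
position: [0.4338, -0.3534, 0.2486]
tool_rot: [3.134, -0.067, -0.017]
ft_force: [0.6, 1.5, -0.1]
grip_width: 0.505
grip_force: 0.0
```

Request:
jog_arm --rows "0 0 0 0 0 0 0"

```text
time: 16.62
position: [0.4367, -0.3474, 0.2488]
tool_rot: [3.137, -0.053, -0.014]
ft_force: [-0.6, -0.5, -0.5]
grip_width: 0.502
grip_force: 0.0
```

```bash
python3 - <<'E'
from h import *
s=st(); print(np.round(s["joint_positions"],2)); c=cam("wrist"); np.save("w4.npy",c,allow_pickle=True); cv2.imwrite("pics/w4.png",c["img"])
print(proj(c,[.436,-.353,.066]))
E
```

```text
t 16.62 p [ 0.4367 -0.3474  0.2488] r [ 3.137 -0.053 -0.014] F [-0.6 -0.5 -0.5] g 0.502
[ 0.54  0.12  0.09  1.64 -0.    1.39 -0.98]
[255.6023817 164.7575073]
```

View pics/w4.png

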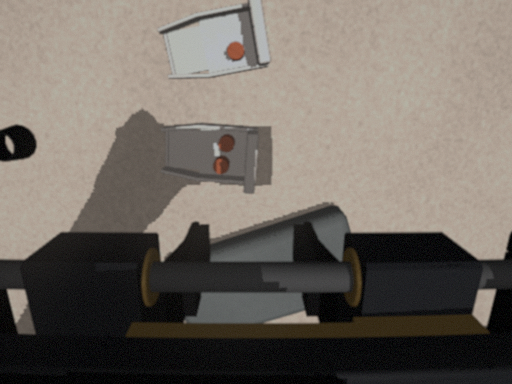

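Wrist view: pan C's plate top runs from about (252,135) to (249,191), two stones at (227,143) and (221,164); pan B above at (260,33).

```bash
cat >> h.py <<'E'
def rel(p,yaw=None):
    s=ctrl.get_state(); T=R.from_rotvec(s["tool_rot"]).as_matrix(); print("shift tool cm",(T.T@(np.array(p)-s["position"])*100).round(2),"tool yaw",np.degrees(np.arctan2(T[1,0],T[0,0])).round(1))
E
python3 - <<'E'
from h import *
c=np.load("w4.npy",allow_pickle=True).item()
g=c["img"].max(2)
for r in range(118,200,6): print(r,g[r,236:280:2].tolist())
a=onz(c,252,135,.066);e=onz(c,249,191,.066); print(a,e,np.linalg.norm(a-e)); d=a-e; print(np.degrees(np.arctan2(d[0],-d[1])))
l=onz(c,164,150,.02); print("lip",l)
rel([*((a+e)/2)[:2],.036])
E
```

```text
118 [176, 179, 176, 178, 177, 179, 177, 179, 179, 179, 178, 180, 177, 177, 178, 177, 182, 179, 180, 179, 175, 177]
124 [166, 168, 168, 169, 173, 175, 178, 179, 182, 180, 182, 180, 180, 182, 180, 181, 180, 177, 179, 181, 179, 178]
130 [103, 101, 102, 106, 104, 110, 109, 93, 91, 83, 88, 94, 100, 103, 104, 106, 105, 116, 171, 175, 176, 177]
136 [105, 106, 107, 107, 107, 100, 103, 108, 103, 105, 105, 100, 103, 104, 103, 106, 104, 119, 174, 178, 178, 179]
142 [104, 103, 109, 107, 106, 100, 102, 108, 107, 105, 99, 97, 102, 104, 105, 103, 106, 104, 149, 180, 176, 180]
148 [107, 106, 105, 104, 107, 99, 107, 107, 105, 105, 101, 100, 103, 98, 101, 102, 101, 102, 146, 179, 177, 178]
154 [104, 106, 105, 104, 103, 94, 106, 108, 107, 117, 155, 110, 106, 107, 107, 107, 104, 106, 150, 176, 176, 174]
160 [106, 106, 106, 106, 98, 98, 107, 107, 107, 119, 130, 98, 102, 107, 102, 103, 105, 103, 145, 181, 180, 177]
166 [109, 105, 108, 106, 97, 99, 106, 106, 106, 121, 129, 105, 103, 103, 108, 107, 104, 102, 149, 176, 179, 179]
172 [106, 105, 105, 106, 100, 99, 104, 106, 109, 135, 112, 99, 105, 107, 103, 104, 101, 99, 148, 178, 178, 179]
178 [77, 77, 72, 72, 88, 101, 106, 108, 105, 127, 116, 106, 105, 104, 107, 108, 102, 116, 171, 181, 177, 176]
184 [126, 116, 106, 102, 95, 102, 108, 105, 104, 97, 105, 104, 106, 117, 125, 127, 126, 132, 173, 179, 180, 181]
190 [176, 178, 180, 163, 107, 104, 106, 105, 99, 139, 178, 178, 176, 178, 178, 177, 181, 180, 177, 179, 179, 179]
196 [175, 177, 176, 179, 177, 176, 177, 179, 178, 178, 180, 177, 180, 176, 179, 177, 180, 176, 178, 179, 180, 179]
[ 0.46706434 -0.35030182  0.066     ] [ 0.40768137 -0.34509067  0.066     ] 0.05961117891169469
84.98486342676449
lip [ 0.44720287 -0.24711903  0.02      ]
shift tool cm [2.10e-01 1.00e-02 2.13e+01] tool yaw -1.8
```

Request:
jog_arm --rows "0.2 0 5.3 0 0 0.055 0;0 0 5.5 0 0 0 0;0 0 5.5 0 0 0 0;0 0 5 0 0 0 0;0 0 0 0 0 0 0.5" --force 25

```text
time: 17.3
position: [0.4344, -0.3454, 0.0329]
tool_rot: [3.138, -0.136, -0.024]
ft_force: [0.4, -0.4, 0.2]
grip_width: 0.451
grip_force: 0.0
```

Request:
jog_arm --rows "0 0 0 0 0 0 1;0 0 0 0 0 0 1;0 0 0 0 0 0 1;0 0 0 0 0 0 1"

```text
time: 17.8
position: [0.438, -0.3499, 0.0385]
tool_rot: [3.132, -0.14, -0.008]
ft_force: [-1.5, 1.7, 7.3]
grip_width: 0.137
grip_force: 25.0
```

Request:
jog_arm --rows "0 0 -1 0 0 0 1;0 0 -3 0 0 0 1;0 0 -4 0 0 0 1;0 0 -4 0 0 0 1;0 0 -4 0 0 0 1"

```text
time: 18.42
position: [0.4373, -0.3487, 0.198]
tool_rot: [3.133, -0.141, -0.013]
ft_force: [-0.4, 0.8, -1.5]
grip_width: 0.137
grip_force: 25.0
```

Request:
jog_arm --rows "0 0 -4 0 0 -0.045 1;0 0 0 0 0 -0.045 1;2.7 -3.2 0 0 0 0 1;2.7 -3.2 0 0 0 0 1;2.7 -3.2 0 0 0 0 1"

```text
time: 19.05
position: [0.5194, -0.2517, 0.2355]
tool_rot: [3.136, -0.0, -0.014]
ft_force: [0.4, 0.2, -1.8]
grip_width: 0.136
grip_force: 25.0
```

Request:
jog_arm --rows "2.7 -3.2 0 0 0 0 1;2.7 -3.2 0 0 0 0 1;2.7 -3.2 0 0 0 0 1;2.7 -3.2 0 0 0 0 1;2.7 -3.2 0 0 0 0 1"

```text
time: 19.68
position: [0.6544, -0.0918, 0.2334]
tool_rot: [3.136, 0.0, -0.014]
ft_force: [-0.1, -0.8, -1.3]
grip_width: 0.14
grip_force: 25.0
```

Request:
jog_arm --rows "2.4 -2.5 0 0 0 0 1;0 0 0 0 0 0 1;0 0 0 0 0 0 1"

```text
time: 20.05
position: [0.6775, -0.0684, 0.2327]
tool_rot: [3.135, -0.0, -0.015]
ft_force: [-0.5, -0.8, -1.0]
grip_width: 0.135
grip_force: 25.0
```

```bash
python3 - <<'E'
from h import *
s=st(); print(np.round(s["joint_positions"],2)); rel([.682,-.06,.19])
c=cam("top"); hsv=cv2.cvtColor(c["img"],cv2.COLOR_BGR2HSV); pans(c)
m=cv2.inRange(hsv,(0,120,60),(14,255,255)); n,l,t,ce=cv2.connectedComponentsWithStats(m)
for i in range(1,n):
    if t[i][4]>8: print("stone",ce[i].round(1))
E
```

```text
t 20.05 p [ 0.6775 -0.0684  0.2327] r [ 3.135 -0.    -0.015] F [-0.5 -0.8 -1. ] g 0.135
[ 0.14  0.39 -0.12  1.34  0.05  1.42 -1.54]
shift tool cm [ 0.5  -0.86  4.26] tool yaw -0.0
plate [ 0.672 -0.24 ] width 0.059 pan x yaw deg 94.7
plate [ 0.587 -0.349] width 0.072 pan x yaw deg 106.7
stone [295.1 142.8]
stone [387.6 177.9]
```

Request:
jog_arm --rows "0.5 -0.8 4.2 0 0 0 1;0 -0.6 -1.52 -0.15 0 0 1;0 -0.6 -1.52 -0.15 0 0 1;0 -0.6 -1.52 -0.15 0 0 1"

```text
time: 20.6
position: [0.6829, -0.0367, 0.2349]
tool_rot: [2.682, -0.002, -0.009]
ft_force: [0.0, -0.5, -2.0]
grip_width: 0.134
grip_force: 25.0
```

Request:
jog_arm --rows "0 -0.6 -1.52 -0.15 0 0 1;0 0 0 0 0 0 1"

```text
time: 20.85
position: [0.6826, -0.0172, 0.242]
tool_rot: [2.539, 0.015, -0.011]
ft_force: [-0.1, 0.5, -2.4]
grip_width: 0.137
grip_force: 25.0
```

```bash
python3 - <<'E'
from h import *
s=st(); print(np.round(s["joint_positions"],2)); c=cam("scene"); cv2.imwrite("pics/s5.png",cv2.resize(c["img"][100:320,150:400],None,fx=2.4,fy=2.4,interpolation=cv2.INTER_CUBIC))
E
```

```text
t 20.85 p [ 0.6826 -0.0172  0.242 ] r [ 2.539  0.015 -0.011] F [-0.1  0.5 -2.4] g 0.137
[-0.26  0.47 -0.07  1.34  0.59  1.56 -1.96]
```

View pics/s5.png

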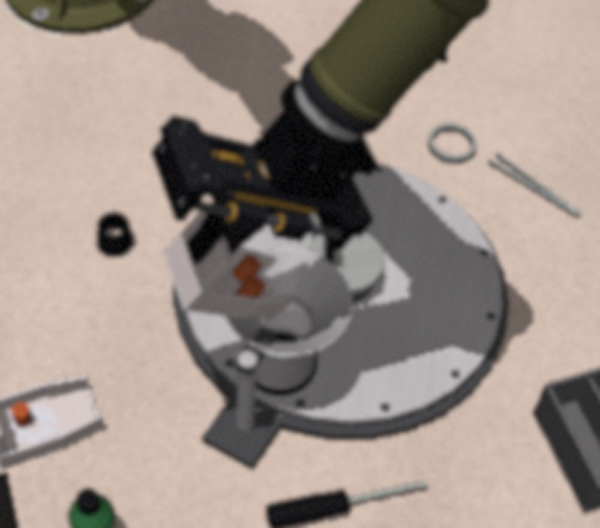

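Scene view: pan's lip is over the funnel mouth at (290,300), stones still in the pan at (248,275). Tilting on.

Request:
jog_arm --rows "0 -0.6 -1.52 -0.15 0 0 1;0 0 0 0 0 0 1;0 -0.6 -1.52 -0.15 0 0 1;0 0 0 0 0 0 1;0 -0.6 -1.52 -0.15 0 0 1"

```text
time: 21.52
position: [0.6841, 0.0141, 0.2696]
tool_rot: [2.086, -0.009, -0.007]
ft_force: [0.8, -1.2, -1.3]
grip_width: 0.135
grip_force: 25.0
```

Request:
jog_arm --rows "0 0 0 0 0 0 1;0 -0.6 -1.52 -0.15 0 0 1;0 0 0 0 0 0 1;0 0 0 0 0 0 1;0 0 0 0 0 0 1"

```text
time: 22.15
position: [0.6836, 0.0349, 0.2692]
tool_rot: [1.939, 0.001, -0.007]
ft_force: [0.8, 0.4, -1.2]
grip_width: 0.137
grip_force: 25.0
```

```bash
cat >> h.py <<'E'
def stones(n,zoom=None):
    c=cam(n); hsv=cv2.cvtColor(c["img"],cv2.COLOR_BGR2HSV)
    m=cv2.inRange(hsv,(0,110,45),(14,255,255)); k,l,t,ce=cv2.connectedComponentsWithStats(m)
    print(n,[(ce[i].round(0).tolist(),int(t[i][4])) for i in range(1,k) if t[i][4]>5]); return c
E
python3 - <<'E'
from h import *
s=st(); print(np.round(s["joint_positions"],2)); c=stones("scene"); cv2.imwrite("pics/s6.png",cv2.resize(c["img"][100:320,150:400],None,fx=2.4,fy=2.4,interpolation=cv2.INTER_CUBIC)); stones("top")
E
```

```text
t 22.15 p [0.6836 0.0349 0.2692] r [ 1.939e+00  1.000e-03 -7.000e-03] F [ 0.8  0.4 -1.2] g 0.137
[-0.56  0.72  0.03  1.25  0.98  1.87 -2.15]
scene [([8.0, 1.0], 61), ([7.0, 44.0], 526), ([469.0, 26.0], 272), ([220.0, 23.0], 6), ([504.0, 115.0], 7), ([268.0, 239.0], 17), ([105.0, 253.0], 51), ([158.0, 271.0], 49)]
top [([254.0, 141.0], 40), ([256.0, 147.0], 9), ([347.0, 150.0], 32), ([388.0, 178.0], 30)]
```

Request:
jog_arm --rows "0 0.37 1.59 0.15 0 0 1;0 0.37 1.59 0.15 0 0 1;0 0.37 1.59 0.15 0 0 1;0 0.37 1.59 0.15 0 0 1;0 0.37 1.59 0.15 0 0 1"

```text
time: 22.88
position: [0.6833, -0.0358, 0.235]
tool_rot: [2.691, 0.001, -0.007]
ft_force: [0.8, -0.7, -1.0]
grip_width: 0.139
grip_force: 25.0
```

Request:
jog_arm --rows "0 0.37 1.59 0.15 0 0 1;0 0.37 1.59 0.15 0 0 1;0 0.37 1.59 0.15 0 0 1;0 0 -4 0 0 0 1;0 5 -1 0 0 0 1"

```text
time: 23.5
position: [0.6846, -0.1056, 0.2456]
tool_rot: [3.14, 0.011, -0.004]
ft_force: [1.1, 0.1, -1.4]
grip_width: 0.135
grip_force: 25.0
```

Request:
jog_arm --rows "-3 5 0 0 0 0 1;-4 4 0 0 0 0 1;0 0 0 0 0 0 1"

```text
time: 23.88
position: [0.6091, -0.2074, 0.244]
tool_rot: [3.131, -0.016, -0.014]
ft_force: [0.5, 0.6, -0.3]
grip_width: 0.136
grip_force: 25.0
```

```bash
python3 - <<'E'
from h import *
s=st(); a=stones("top"); c=stones("scene"); pans(a)
A=cv2.resize(a["img"][110:170,225:285],(400,400),interpolation=cv2.INTER_CUBIC); B=cv2.resize(c["img"][180:310,210:340],(400,400),interpolation=cv2.INTER_CUBIC)
cv2.imwrite("pics/f6.png",np.hstack([A,B]))
E
```

```text
t 23.88 p [ 0.6091 -0.2074  0.244 ] r [ 3.131 -0.016 -0.014] F [ 0.5  0.6 -0.3] g 0.136
top [([254.0, 142.0], 70)]
scene [([8.0, 1.0], 56), ([7.0, 45.0], 492), ([469.0, 26.0], 270), ([221.0, 22.0], 9), ([491.0, 104.0], 10), ([268.0, 239.0], 26), ([105.0, 253.0], 53), ([158.0, 271.0], 50)]
```

View pics/f6.png

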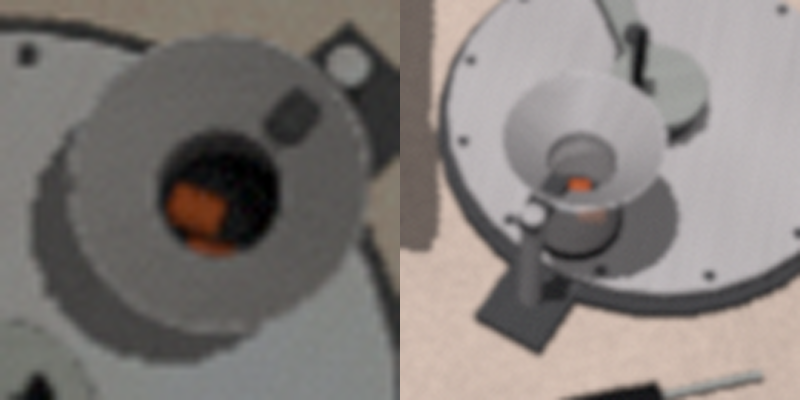

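Top crop: both stones lie in the jar below the outlet (200,210); scene agrees. Set pan C back where it was.

Request:
jog_arm --rows "-4.2 3.6 0 0 0 0 1;-4.2 3.6 0 0 0 0 1;-4.2 3.6 0 0 0 0 1;-4.2 3.6 0 0 0 0 1;0 0 5 0 0 0 1"

```text
time: 24.6
position: [0.4445, -0.3495, 0.1992]
tool_rot: [3.128, -0.009, -0.001]
ft_force: [0.7, 1.0, -1.8]
grip_width: 0.136
grip_force: 25.0
```

Request:
jog_arm --rows "0 0 5 0 0 0 1;0 0 5 0 0 0 1;0 0 3 0 0 0 1;0 0 1 0 0 0 1;0 0 0 0 0 0 1"

```text
time: 25.22
position: [0.4446, -0.3439, 0.055]
tool_rot: [3.137, 0.003, -0.013]
ft_force: [0.1, -0.9, -0.7]
grip_width: 0.138
grip_force: 25.0
```

Request:
jog_arm --rows "0 0 0.9 0 0 0 1;0 0 0.5 0 0 0 1;0 0 0.2 0 0 0 1;0 0 0 0 0 0 1"

```text
time: 25.72
position: [0.4436, -0.3446, 0.0389]
tool_rot: [3.136, 0.001, -0.013]
ft_force: [0.1, 0.6, -0.3]
grip_width: 0.137
grip_force: 25.0
```

Release gently, lift, and look at pan B.

Request:
jog_arm --rows "0 0 0 0 0 0 0.5;0 0 0 0 0 0 0.1;0 0 0 0 0 0 0;0 0 0 0 0 0 0;0 0 -4 0 0 0 0"

```text
time: 26.35
position: [0.4415, -0.3427, 0.076]
tool_rot: [3.141, 0.001, -0.023]
ft_force: [0.8, -0.6, -0.1]
grip_width: 0.493
grip_force: 0.0
```

Request:
jog_arm --rows "0 0 -6 0 0 0 0;0 0 -6 0 0 0 0;0 0 -5 0 0 0 0;4 0.5 0 0 0 0 0;4 0.5 0 0 0 0 0"

```text
time: 26.98
position: [0.5264, -0.354, 0.2497]
tool_rot: [3.135, -0.0, -0.01]
ft_force: [0.2, -0.1, 0.4]
grip_width: 0.501
grip_force: 0.0
```

Request:
jog_arm --rows "4 0 0 0 0 0 0;0 0 0 0 0 0 0;0 0 0 0 0 0 0"

```text
time: 27.35
position: [0.5646, -0.3537, 0.2473]
tool_rot: [3.136, 0.0, -0.015]
ft_force: [-0.3, -0.7, -0.7]
grip_width: 0.498
grip_force: 0.0
```

```bash
python3 - <<'E'
from h import *
s=st(); c=stones("wrist"); np.save("w7.npy",c,allow_pickle=True); cv2.imwrite("pics/w7.png",c["img"])
print(proj(c,[.587,-.349,.066])); a=stones("top")
E
```

```text
t 27.35 p [ 0.5646 -0.3537  0.2473] r [ 3.136  0.    -0.015] F [-0.3 -0.7 -0.7] g 0.498
wrist [([112.0, 72.0], 206), ([222.0, 150.0], 187)]
[245.39621839 142.88294563]
top [([254.0, 142.0], 70), ([347.0, 150.0], 31), ([388.0, 178.0], 30)]
```

View pics/w7.png

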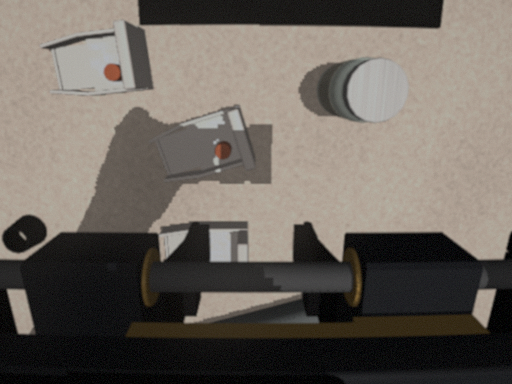

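Wrist view: pan B's plate top runs from about (235,110) to (249,167), stone at (222,150), pouring end mid (160,156); pan C stands upright below.

```bash
python3 - <<'E'
from h import *
c=np.load("w7.npy",allow_pickle=True).item()
g=cv2.cvtColor(c["img"],cv2.COLOR_BGR2GRAY)
for r in range(104,174,6): print(r,g[r,222:264:2].tolist())
a=onz(c,235,110,.066);e=onz(c,249,167,.066); d=a-e; print(a,e,np.linalg.norm(d),np.degrees(np.arctan2(d[0],-d[1])))
l=onz(c,160,155,.018); m=(a+e)/2; print("axis",np.degrees(np.arctan2(*(l-m)[[1,0]])),np.linalg.norm((l-m)[:2]))
rel([*m[:2],.036])
E
```

```text
104 [163, 166, 166, 165, 163, 161, 134, 129, 140, 163, 167, 168, 166, 163, 165, 168, 165, 165, 165, 162, 163]
110 [106, 94, 101, 99, 104, 132, 155, 166, 118, 96, 159, 169, 170, 163, 164, 163, 169, 168, 165, 164, 165]
116 [136, 102, 101, 133, 173, 180, 180, 181, 173, 115, 104, 159, 161, 166, 165, 163, 170, 164, 163, 167, 167]
122 [179, 153, 102, 102, 133, 175, 180, 179, 180, 173, 107, 109, 166, 167, 163, 161, 164, 172, 171, 169, 168]
128 [103, 104, 102, 100, 104, 139, 175, 180, 179, 182, 171, 96, 78, 97, 95, 97, 95, 96, 94, 96, 93]
134 [104, 102, 102, 100, 101, 101, 93, 99, 102, 103, 105, 94, 69, 78, 94, 95, 93, 97, 96, 97, 99]
140 [90, 91, 96, 103, 100, 104, 97, 92, 102, 100, 101, 102, 93, 69, 80, 98, 97, 98, 101, 96, 94]
146 [62, 64, 63, 54, 56, 98, 102, 98, 92, 102, 101, 104, 102, 89, 71, 83, 94, 98, 95, 94, 93]
152 [57, 61, 60, 60, 71, 95, 98, 101, 97, 94, 101, 101, 102, 100, 93, 68, 87, 93, 98, 96, 95]
158 [66, 69, 81, 96, 100, 99, 99, 101, 96, 88, 92, 100, 97, 100, 101, 88, 78, 96, 97, 96, 98]
164 [84, 73, 69, 72, 77, 81, 94, 99, 102, 100, 92, 94, 100, 102, 101, 101, 90, 94, 97, 97, 97]
170 [97, 91, 94, 96, 99, 99, 96, 96, 96, 93, 97, 94, 94, 90, 89, 93, 95, 96, 95, 98, 96]
[ 0.61985135 -0.33885236  0.066     ] [ 0.56181816 -0.35261262  0.066     ] 0.05964223396414336 103.33907484007139
axis 104.60459150484395 0.10089996841711532
shift tool cm [ 2.86 -0.97 21.17] tool yaw -0.1
```

Request:
jog_arm --rows "2.9 -1.1 3 0 0 -0.13 0;0 0 5 0 0 -0.14 0;0 0 5 0 0 0 0;0 0 5 0 0 0 0;0 0 3 0 0 0 0"

```text
time: 28.08
position: [0.59, -0.3435, 0.0351]
tool_rot: [3.111, 0.421, -0.019]
ft_force: [0.1, -0.5, 0.8]
grip_width: 0.497
grip_force: 0.0
```

Request:
jog_arm --rows "0 0 0 0 0 0 0.5;0 0 0 0 0 0 1;0 0 0 0 0 0 1;0 0 0 0 0 0 1;0 0 0 0 0 0 1"

```text
time: 28.7
position: [0.5933, -0.3439, 0.0392]
tool_rot: [3.108, 0.423, -0.012]
ft_force: [-0.7, 0.9, 6.1]
grip_width: 0.135
grip_force: 24.9
```

Request:
jog_arm --rows "0 0 -1 0 0 0 1;0 0 -3 0 0 0 1;0 0 -4 0 0 0 1;0 0 -4 0 0 0 1;0 0 -4 0 0 0.09 1"

```text
time: 29.32
position: [0.5936, -0.3425, 0.1986]
tool_rot: [3.125, 0.279, -0.015]
ft_force: [0.7, -0.2, -0.8]
grip_width: 0.133
grip_force: 24.9
```

Request:
jog_arm --rows "0 0 -4 0 0 0.09 1;0 0 0 0 0 0.09 1;1.3 -4 0 0 0 0 1;1.3 -4 0 0 0 0 1;1.3 -4 0 0 0 0 1"

```text
time: 29.95
position: [0.6332, -0.2211, 0.2364]
tool_rot: [3.137, 0.001, -0.014]
ft_force: [1.1, 0.5, -2.1]
grip_width: 0.136
grip_force: 24.9
```

Request:
jog_arm --rows "1.3 -4 0 0 0 0 1;1.3 -4 0 0 0 0 1;1.3 -4 0 0 0 0 1;1.2 -4 0 0 0 0 1;0 0 0 0 0 0 1"

```text
time: 30.58
position: [0.6845, -0.0557, 0.2348]
tool_rot: [3.14, 0.014, -0.014]
ft_force: [-0.3, -0.4, -1.8]
grip_width: 0.14
grip_force: 24.9
```

```bash
python3 - <<'E'
from h import *
s=st(); print(np.round(s["joint_positions"],2)); rel([.682,-.06,.191])
E
```

```text
t 30.57 p [ 0.6845 -0.0557  0.2348] r [ 3.14   0.014 -0.014] F [-0.3 -0.4 -1.8] g 0.14
[ 0.13  0.4  -0.12  1.32  0.05  1.43 -1.55]
shift tool cm [-0.21  0.42  4.38] tool yaw 0.5
```

Request:
jog_arm --rows "-0.2 0.1 4.2 0 0 0 1;0 -0.6 -1.52 -0.15 0 0 1;0 -0.6 -1.52 -0.15 0 0 1;0 -0.6 -1.52 -0.15 0 0 1;0 -0.6 -1.52 -0.15 0 0 1"

```text
time: 31.2
position: [0.6822, -0.0274, 0.2478]
tool_rot: [2.532, 0.002, -0.008]
ft_force: [0.2, -0.6, -2.9]
grip_width: 0.136
grip_force: 24.9
```

Request:
jog_arm --rows "0 -0.6 -1.52 -0.15 0 0 1;0 0 0 0 0 0 1;0 -0.6 -1.52 -0.15 0 0 1;0 0 0 0 0 0 1;0 -0.6 -1.52 -0.15 0 0 1"

```text
time: 31.82
position: [0.6831, 0.0109, 0.2717]
tool_rot: [2.085, -0.008, -0.006]
ft_force: [0.1, -0.5, -1.2]
grip_width: 0.136
grip_force: 25.0
```

Request:
jog_arm --rows "0 0 0 0 0 0 1;0 -0.6 -1.52 -0.15 0 0 1;0 0 0 0 0 0 1;0 0 0 0 0 0 1;0 0 0 0 0 0 1"

```text
time: 32.45
position: [0.6826, 0.0309, 0.2716]
tool_rot: [1.939, 0.001, -0.007]
ft_force: [-0.2, -0.5, -1.7]
grip_width: 0.136
grip_force: 25.0
```

Request:
jog_arm --rows "0 0.37 1.59 0.15 0 0 1;0 0.37 1.59 0.15 0 0 1;0 0.37 1.59 0.15 0 0 1;0 0.37 1.59 0.15 0 0 1;0 0.37 1.59 0.15 0 0 1"

```text
time: 33.08
position: [0.6824, -0.0408, 0.2383]
tool_rot: [2.692, -0.001, -0.005]
ft_force: [0.4, -0.7, -2.5]
grip_width: 0.137
grip_force: 25.0
```

Request:
jog_arm --rows "0 0.37 1.59 0.15 0 0 1;0 0.37 1.59 0.15 0 0 1;0 0.37 1.59 0.15 0 0 1;0 0 -4 0 0 0 1;0 5 -1 0 0 0 1"

```text
time: 33.7
position: [0.6837, -0.1107, 0.249]
tool_rot: [3.139, 0.009, -0.001]
ft_force: [0.3, -0.6, -2.5]
grip_width: 0.137
grip_force: 25.0
```

Request:
jog_arm --rows "-3 5 0 0 0 0 1;-3 5 0 0 0 0 1;0 0 0 0 0 0 1"

```text
time: 34.08
position: [0.618, -0.2236, 0.2472]
tool_rot: [3.13, -0.02, -0.012]
ft_force: [1.1, 1.3, -2.5]
grip_width: 0.135
grip_force: 25.0
```

```bash
python3 - <<'E'
from h import *
s=st(); a=stones("top"); c=stones("scene"); stones("wrist"); pans(a)
A=cv2.resize(a["img"][110:170,225:285],(400,400),interpolation=cv2.INTER_CUBIC); B=cv2.resize(c["img"][180:310,210:340],(400,400),interpolation=cv2.INTER_CUBIC)
cv2.imwrite("pics/f8.png",np.hstack([A,B]))
E
```

```text
t 34.08 p [ 0.618  -0.2236  0.2472] r [ 3.13  -0.02  -0.012] F [ 1.1  1.3 -2.5] g 0.135
top [([260.0, 136.0], 43), ([254.0, 142.0], 62)]
scene [([8.0, 1.0], 58), ([1.0, 8.0], 12), ([7.0, 45.0], 465), ([469.0, 26.0], 272), ([501.0, 83.0], 7), ([491.0, 112.0], 10), ([496.0, 123.0], 6), ([268.0, 239.0], 33), ([158.0, 272.0], 54)]
wrist [([238.0, 124.0], 185)]
```

Request:
jog_arm --rows "-1.2 4.3 0 0 0 0 1;-1.2 4.3 0 0 0 0 1;-1.2 4.3 0 0 0 0 1;0 0 5 0 0 0 1;0 0 5 0 0 0 1"

```text
time: 34.85
position: [0.5867, -0.3426, 0.1458]
tool_rot: [3.136, 0.003, -0.009]
ft_force: [0.7, -0.5, -0.7]
grip_width: 0.136
grip_force: 25.0
```

Request:
jog_arm --rows "0 0 5 0 0 0 1;0 0 3 0 0 0 1;0 0 1.4 0 0 0 1;0 0 0 0 0 0 1"

```text
time: 35.35
position: [0.5851, -0.3425, 0.0516]
tool_rot: [3.137, 0.003, -0.014]
ft_force: [0.2, 0.0, -1.3]
grip_width: 0.134
grip_force: 25.0
```

Request:
jog_arm --rows "0 0 0.6 0 0 0 1;0 0 0.4 0 0 0 1;0 0 0.2 0 0 0 1;0 0 0 0 0 0 1;0 0 0 0 0 0 0.4"

```text
time: 35.98
position: [0.5848, -0.3437, 0.0403]
tool_rot: [3.136, 0.001, -0.012]
ft_force: [0.4, 0.1, 0.6]
grip_width: 0.187
grip_force: 0.0
```

Request:
jog_arm --rows "0 0 0 0 0 0 0;0 0 0 0 0 0 0;0 0 0 0 0 0 0;0 0 -4 0 0 0 0;0 0 -6 0 0 0 0"

```text
time: 36.6
position: [0.5838, -0.3422, 0.1384]
tool_rot: [3.139, 0.001, -0.021]
ft_force: [0.9, -0.1, -0.2]
grip_width: 0.499
grip_force: 0.0
```

Request:
jog_arm --rows "0 0 -6 0 0 0 0;0 0 -5 0 0 0 0;3 -5 0 0 0 0 0;4 -4.5 0 0 0 0 0;0 0 0 0 0 0 0"

```text
time: 37.22
position: [0.6599, -0.2393, 0.2481]
tool_rot: [3.141, 0.018, -0.011]
ft_force: [0.7, -0.5, 0.3]
grip_width: 0.499
grip_force: 0.0
```

Request:
jog_arm --rows "0 0 0 0 0 0 0"

```text
time: 37.35
position: [0.656, -0.2478, 0.2484]
tool_rot: [3.136, 0.002, -0.015]
ft_force: [0.0, -1.0, 0.5]
grip_width: 0.499
grip_force: 0.0
```

```bash
python3 - <<'E'
from h import *
s=st(); c=stones("wrist"); np.save("w9.npy",c,allow_pickle=True)
u,v=proj(c,[.672,-.237,.066]); print(u,v)
g=cv2.cvtColor(c["img"],cv2.COLOR_BGR2GRAY); u=int(u);v=int(v)
cv2.imwrite("pics/w9.png",cv2.resize(c["img"][max(0,v-60):v+60,u-120:u+60],None,fx=4,fy=4)); print(max(0,v-60),u-120)
a=stones("top")
E
```

```text
t 37.35 p [ 0.656  -0.2478  0.2484] r [ 3.136e+00  2.000e-03 -1.500e-02] F [ 0.  -1.   0.5] g 0.499
wrist [([212.0, 153.0], 185)]
239.4150094632765 149.04750007579784
89 119
top [([260.0, 136.0], 43), ([254.0, 142.0], 60), ([348.0, 149.0], 31)]
```

View pics/w9.png

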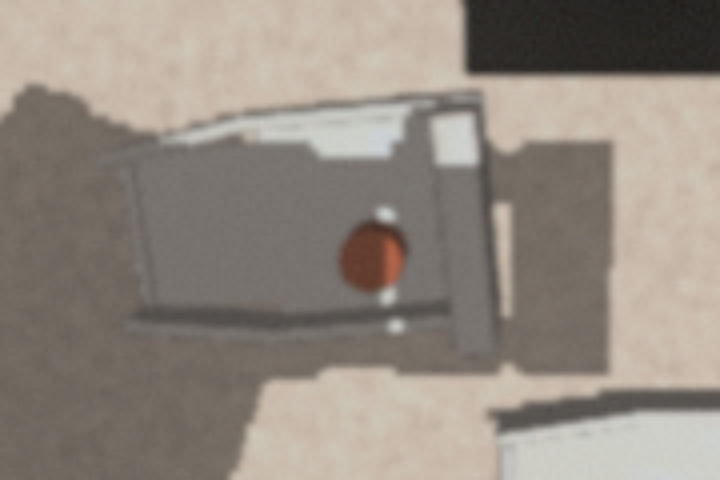

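Crop: pan A's plate top runs from (455,108) to (476,350), stone at (372,257), pan still standing.

```bash
python3 - <<'E'
from h import *
c=np.load("w9.npy",allow_pickle=True).item()
a=onz(c,232.8,116,.066);e=onz(c,238,176.5,.066); d=a-e; print(a,e,np.linalg.norm(d),np.degrees(np.arctan2(d[0],-d[1])))
rel([*((a+e)/2)[:2],.037])
E
```

```text
[ 0.70541469 -0.23068906  0.066     ] [ 0.64288857 -0.23524259  0.066     ] 0.06269170328377802 94.16527581963064
shift tool cm [ 2.08 -1.8  21.14] tool yaw -0.1
```

Request:
jog_arm --rows "2 -1.5 3 0 0 -0.08 0;0 0 5 0 0 0 0;0 0 5 0 0 0 0;0 0 5 0 0 0 0;0 0 3 0 0 0 0"

```text
time: 38.08
position: [0.6717, -0.2355, 0.0354]
tool_rot: [3.135, 0.122, -0.02]
ft_force: [1.1, 0.3, -0.9]
grip_width: 0.502
grip_force: 0.0
```

Request:
jog_arm --rows "0 0 0 0 0 0 0.5;0 0 0 0 0 0 1;0 0 0 0 0 0 1;0 0 0 0 0 0 1;0 0 0 0 0 0 1"

```text
time: 38.7
position: [0.6756, -0.2335, 0.0404]
tool_rot: [3.134, 0.127, -0.009]
ft_force: [-1.0, 0.2, 5.2]
grip_width: 0.139
grip_force: 25.0
```

Request:
jog_arm --rows "0 0 -1 0 0 0 1;0 0 -3 0 0 0 1;0 0 -4 0 0 0 1;0 0 -4 0 0 0 1;0 0 -4 0 0 0.04 1"

```text
time: 39.33
position: [0.6753, -0.2328, 0.1996]
tool_rot: [3.136, 0.062, -0.015]
ft_force: [0.2, -0.5, -1.8]
grip_width: 0.138
grip_force: 25.0
```

Request:
jog_arm --rows "0 0 -4 0 0 0.04 1;0.2 -4.3 0 0 0 0 1;0.2 -4.3 0 0 0 0 1;0.2 -4.3 0 0 0 0 1;0 -4.3 0 0 0 0 1"

```text
time: 39.95
position: [0.6816, -0.0593, 0.2373]
tool_rot: [3.136, 0.001, -0.015]
ft_force: [-0.1, 0.6, -1.6]
grip_width: 0.137
grip_force: 25.0
```

Request:
jog_arm --rows "0 0 0 0 0 0 1;0 0 0 0 0 0 1"

```text
time: 40.2
position: [0.6818, -0.0613, 0.2374]
tool_rot: [3.135, 0.001, -0.014]
ft_force: [0.5, -1.0, -1.3]
grip_width: 0.136
grip_force: 25.0
```

```bash
python3 - <<'E'
from h import *
st(); rel([.682,-.058,.192])
E
```

```text
t 40.2 p [ 0.6818 -0.0613  0.2374] r [ 3.135e+00  1.000e-03 -1.400e-02] F [ 0.5 -1.  -1.3] g 0.136
shift tool cm [ 0.06 -0.36  4.54] tool yaw 0.0
```

Request:
jog_arm --rows "0 -0.2 4.5 0 0 0 1;0 -0.6 -1.52 -0.15 0 0 1;0 -0.6 -1.52 -0.15 0 0 1;0 -0.6 -1.52 -0.15 0 0 1;0 -0.6 -1.52 -0.15 0 0 1"

```text
time: 40.83
position: [0.6825, -0.0239, 0.2472]
tool_rot: [2.531, -0.001, -0.009]
ft_force: [0.3, -0.8, -2.3]
grip_width: 0.137
grip_force: 25.0
```

Request:
jog_arm --rows "0 -0.6 -1.52 -0.15 0 0 1;0 0 0 0 0 0 1;0 -0.6 -1.52 -0.15 0 0 1;0 0 0 0 0 0 1;0 -0.6 -1.52 -0.15 0 0 1"

```text
time: 41.45
position: [0.6833, 0.0151, 0.2712]
tool_rot: [2.085, -0.009, -0.007]
ft_force: [0.8, -0.7, -0.7]
grip_width: 0.135
grip_force: 25.0
```

Request:
jog_arm --rows "0 0 0 0 0 0 1;0 -0.6 -1.52 -0.15 0 0 1;0 0 0 0 0 0 1;0 0 0 0 0 0 1;0 0 0 0 0 0 1"

```text
time: 42.08
position: [0.6827, 0.0358, 0.2709]
tool_rot: [1.939, 0.001, -0.006]
ft_force: [-1.3, -0.1, -1.2]
grip_width: 0.137
grip_force: 25.0
```

Request:
jog_arm --rows "0 0.37 1.59 0.15 0 0 1;0 0.37 1.59 0.15 0 0 1;0 0.37 1.59 0.15 0 0 1;0 0.37 1.59 0.15 0 0 1;0 0.37 1.59 0.15 0 0 1"

```text
time: 42.7
position: [0.6824, -0.0359, 0.2377]
tool_rot: [2.692, -0.001, -0.005]
ft_force: [-0.5, -0.3, -1.7]
grip_width: 0.136
grip_force: 25.0
```

Request:
jog_arm --rows "0 0.37 1.59 0.15 0 0 1;0 0.37 1.59 0.15 0 0 1;0 0.37 1.59 0.15 0 0 1;0 0 -4 0 0 0 1;0 4.4 0 0 0 0 1"

```text
time: 43.32
position: [0.6841, -0.1006, 0.2392]
tool_rot: [3.139, 0.007, 0.002]
ft_force: [1.0, 0.6, -1.1]
grip_width: 0.14
grip_force: 25.0
```

Request:
jog_arm --rows "0 4.4 0 0 0 0 1;0 4.4 0 0 0 0 1;0 4.4 0 0 0 0 1;0 0 0 0 0 0 1"

```text
time: 43.82
position: [0.6797, -0.2436, 0.2353]
tool_rot: [3.131, -0.016, -0.012]
ft_force: [0.5, -0.5, -1.4]
grip_width: 0.135
grip_force: 25.0
```

```bash
python3 - <<'E'
from h import *
s=st(); a=stones("top"); c=stones("scene"); stones("wrist")
A=cv2.resize(a["img"][110:170,225:285],(400,400),interpolation=cv2.INTER_CUBIC); B=cv2.resize(c["img"][180:310,210:340],(400,400),interpolation=cv2.INTER_CUBIC)
cv2.imwrite("pics/f10.png",np.hstack([A,B]))
E
```

```text
t 43.83 p [ 0.6797 -0.2436  0.2353] r [ 3.131 -0.016 -0.012] F [ 0.5 -0.5 -1.4] g 0.135
top [([258.0, 141.0], 141)]
scene [([7.0, 39.0], 579), ([469.0, 26.0], 273), ([500.0, 101.0], 6), ([488.0, 111.0], 6), ([268.0, 239.0], 33)]
wrist []
```

View pics/f10.png

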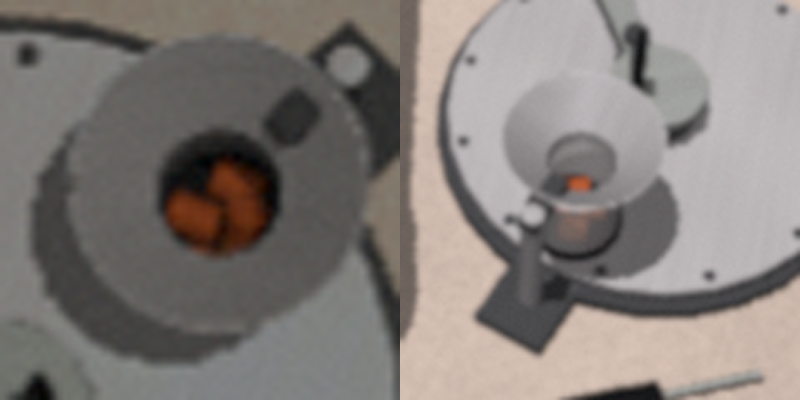

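Top crop: all four stones in the jar, (165–275,165–250); no reddish pixels in any pan. Set pan A down.

Request:
jog_arm --rows "0 0 5 0 0 0 1;0 0 5 0 0 0 1;0 0 5 0 0 0 1;0 0 2.6 0 0 0 1;0 0 0.8 0 0 0 1"

```text
time: 44.6
position: [0.6796, -0.2334, 0.048]
tool_rot: [3.138, 0.004, -0.018]
ft_force: [-0.3, -0.1, -0.8]
grip_width: 0.131
grip_force: 25.0
```

Request:
jog_arm --rows "0 0 0.5 0 0 0 1;0 0 0 0 0 0 1"

```text
time: 44.85
position: [0.6815, -0.2355, 0.0463]
tool_rot: [3.136, 0.002, -0.01]
ft_force: [-0.2, 0.4, -0.5]
grip_width: 0.136
grip_force: 25.0
```

Request:
jog_arm --rows "0 0 0.4 0 0 0 1;0 0 0.2 0 0 0 1;0 0 0 0 0 0 1;0 0 0 0 0 0 0.5;0 0 0 0 0 0 0.1"

```text
time: 45.48
position: [0.6808, -0.2357, 0.0392]
tool_rot: [3.136, 0.001, -0.012]
ft_force: [-0.9, 0.5, 0.4]
grip_width: 0.281
grip_force: 0.0
```

Request:
jog_arm --rows "0 0 0 0 0 0 0;0 0 0 0 0 0 0;0 0 -4 0 0 0 0;0 0 -6 0 0 0 0;0 0 -6 0 0 0 0"

```text
time: 46.1
position: [0.6816, -0.2347, 0.2]
tool_rot: [3.137, 0.001, -0.014]
ft_force: [1.0, -0.5, -0.1]
grip_width: 0.499
grip_force: 0.0
```

Request:
jog_arm --rows "0 0 -6 0 0 0 0.5;0 0 0 0 0 -0.18 1;0 0 0 0 0 -0.18 1;0 0 0 0 0 -0.18 1;0 0 0 0 0 -0.18 1"

```text
time: 46.72
position: [0.6823, -0.2345, 0.2585]
tool_rot: [2.935, 1.116, -0.016]
ft_force: [0.1, -0.3, 0.1]
grip_width: 0.044
grip_force: 0.0
```

Request:
jog_arm --rows "0 0 0 0 0 -0.18 1;0 0 0 0 0 -0.18 1;0 0 0 0 0 -0.18 1;0 0 0 0 0 -0.18 1;0 0 0 0 0 -0.18 1"

```text
time: 47.35
position: [0.6823, -0.2345, 0.2585]
tool_rot: [-2.157, -2.28, 0.015]
ft_force: [-0.7, 0.3, 0.5]
grip_width: 0.004
grip_force: 0.0
```

Request:
jog_arm --rows "0 0 0 0 0 -0.18 1;0 0 0 0 0 -0.18 1;0 0 0 0 0 -0.18 1;0 0 0 0 0 -0.18 1;0 0 0 0 0 -0.18 1"

```text
time: 47.98
position: [0.6823, -0.2346, 0.2585]
tool_rot: [-0.949, -2.988, 0.012]
ft_force: [0.7, -0.0, -0.2]
grip_width: 0.002
grip_force: 0.0
```

Request:
jog_arm --rows "0 0 0 0 0 -0.18 1;0 0 0 0 0 -0.18 1;0 0 0 0 0 -0.18 1;0 0 0 0 0 0 1;0 0 0 0 0 0 1"

```text
time: 48.6
position: [0.6823, -0.2346, 0.2586]
tool_rot: [-0.132, -3.13, 0.008]
ft_force: [-0.3, 0.4, -0.5]
grip_width: 0.005
grip_force: 0.0
```

```bash
python3 - <<'E'
from h import *
s=st(); print(np.round(s["joint_positions"],2)); rel([.592,.09,.25]); a=stones("top"); pans(a)
# handle post in top view: darkest blob near expected
g=a["img"].max(2); u,v=proj(a,[.462,.163,.126]).astype(int); w=g[v-9:v+10,u-9:u+10]; ys,xs=np.where(w<45); print("post",onz(a,u-9+xs.mean(),v-9+ys.mean(),.1),len(xs))
u,v=proj(a,[.597,.14,.12]).astype(int); w=g[v-8:v+9,u-8:u+9]; ys,xs=np.where(w<50); print("tab",onz(a,u-8+xs.mean(),v-8+ys.mean(),.11),len(xs))
E
```

```text
t 48.6 p [ 0.6823 -0.2346  0.2586] r [-0.132 -3.13   0.008] F [-0.3  0.4 -0.5] g 0.005
[ 0.64  0.53 -0.56  1.16  0.28  1.53  1.62]
shift tool cm [11.72 31.59  0.78] tool yaw 175.2
top [([258.0, 141.0], 141)]
post [0.46381246 0.1595462  0.1       ] 49
tab [0.59330173 0.14440858 0.11      ] 45
```

Request:
jog_arm --rows "0 0 0 0 0 -0.084 1;1.5 5.4 0 0 0 0 1;1.5 5.4 0 0 0 0 1;1.5 5.4 0 0 0 0 1;1.5 5.4 0 0 0 0 1"

```text
time: 49.28
position: [0.621, -0.0169, 0.2585]
tool_rot: [0.002, -3.134, 0.008]
ft_force: [0.3, -0.3, -0.2]
grip_width: 0.006
grip_force: 0.0
```

Request:
jog_arm --rows "1.5 5.4 0 0 0 0 1;1.5 5.4 0 0 0 0 1;0 0 0 0 0 0 1;0 0 0 0 0 0 1"

```text
time: 49.78
position: [0.5915, 0.0888, 0.2581]
tool_rot: [0.003, -3.134, 0.01]
ft_force: [0.3, -0.3, 0.4]
grip_width: 0.01
grip_force: 0.0
```

```bash
python3 - <<'E'
from h import *
s=st(); print(np.round(s["joint_positions"],2)); rel([.593,.092,.095])
E
```

```text
t 49.77 p [0.5915 0.0888 0.2581] r [ 3.000e-03 -3.134e+00  1.000e-02] F [ 0.3 -0.3  0.4] g 0.01
[ 0.41  0.28 -0.73  1.5   0.19  1.44  1.24]
shift tool cm [-0.28  0.42 16.31] tool yaw -179.9
```

Request:
jog_arm --rows "-0.2 0.2 4 0 0 0 1;0 0 6 0 0 0 1;0 0 4 0 0 0 1;0 0 2.2 0 0 0 1;0 0 0 0 0 0 1"

```text
time: 50.4
position: [0.591, 0.0879, 0.0937]
tool_rot: [-0.001, -3.129, 0.009]
ft_force: [0.0, -0.9, 0.2]
grip_width: 0.009
grip_force: 0.0
```

Request:
jog_arm --rows "0 1.5 0 0 0 0 1;0 1 0 0 0 0 1;0 1 0 0 0 0 1;0 1 0 0 0 0 1;0 1 0 0 0 0 1"

```text
time: 51.02
position: [0.5924, 0.1455, 0.096]
tool_rot: [0.004, -3.134, 0.009]
ft_force: [0.3, -3.0, 1.0]
grip_width: 0.002
grip_force: 1.1
```

Request:
jog_arm --rows "0 0.8 0 0 0 0 1;0 0 0 0 0 0 1"

```text
time: 51.28
position: [0.5913, 0.1548, 0.0956]
tool_rot: [0.007, -3.133, 0.006]
ft_force: [0.5, 0.0, -0.7]
grip_width: 0.005
grip_force: 0.0
```

Request:
jog_arm --rows "0 0.4 0 0 0 0 1;0 0.4 0 0 0 0 1;0 0 0 0 0 0 1"

```text
time: 51.65
position: [0.5912, 0.1614, 0.0952]
tool_rot: [0.005, -3.132, 0.009]
ft_force: [-0.5, -1.0, 0.8]
grip_width: 0.006
grip_force: 0.7
```

Request:
jog_arm --rows "0 0.4 0 0 0 0 1;0 0.3 0 0 0 0 1;0 0 0 0 0 0 1"

```text
time: 52.02
position: [0.5928, 0.1628, 0.0951]
tool_rot: [-0.002, -3.133, 0.019]
ft_force: [-0.2, -10.3, 1.2]
grip_width: 0.002
grip_force: 5.2
```

```bash
python3 - <<'E'
from h import *
s=st(); a=cam("top"); c=cam("scene"); np.save("sc11.npy",c,allow_pickle=True); np.save("tp11.npy",a,allow_pickle=True)
g=a["img"].max(2); u,v=proj(a,[.462,.163,.126]).astype(int); w=g[v-12:v+13,u-12:u+13]; ys,xs=np.where(w<45); print("post",onz(a,u-12+xs.mean(),v-12+ys.mean(),.1),len(xs))
E
```

```text
t 52.02 p [0.5928 0.1628 0.0951] r [-2.000e-03 -3.133e+00  1.900e-02] F [ -0.2 -10.3   1.2] g 0.002
post [0.46523565 0.16088899 0.1       ] 351
```

Request:
jog_arm --rows "0 -3 0 0 0 0 1;0 0 -6 0 0 0 0;0 0 -6 0 0 0 -0.8;4.3 1 0 0 0 0 -0.8;4.3 1 0 0 0 0 -0.8"

```text
time: 52.75
position: [0.5067, 0.1604, 0.2174]
tool_rot: [0.005, -3.136, 0.004]
ft_force: [-0.3, -0.2, 1.0]
grip_width: 0.371
grip_force: 0.0
```

Request:
jog_arm --rows "4.3 0.8 0 0 0 0 -0.8;0 0 0 0 0 0 -0.8;0 0 0 0 0 0 -0.8"

```text
time: 53.12
position: [0.4646, 0.1668, 0.2171]
tool_rot: [0.005, -3.135, 0.008]
ft_force: [-0.6, -0.4, -0.4]
grip_width: 0.716
grip_force: 0.0
```

```bash
python3 - <<'E'
from h import *
s=st(); c=cam("wrist"); print(np.round(c["origin"],3)); np.save("w12.npy",c,allow_pickle=True)
u,v=proj(c,[.463,.161,.126]).astype(int); print(u,v)
g=c["img"].max(2)
for r in range(max(0,v-48),min(384,v+60),6): print(r,''.join('#' if x<40 else ('+' if x<80 else '.') for x in g[r,max(0,u-60):u+60:2]))
u,v=proj(c,[.598,.178,.135]); print("tab L",u,v,"R",proj(c,[.597,.14,.135]))
E
```

```text
t 53.12 p [0.4646 0.1668 0.2171] r [ 0.005 -3.135  0.008] F [-0.6 -0.4 -0.4] g 0.716
[0.389 0.168 0.379]
244 190
142 .....................................++++...................
148 ............................................................
154 +...........................................................
160 ...................................++++++++.................
166 .................................+++#######+++..............
172 ................................++###########+..............
178 ................................++###########+..............
184 ................................++############+.............
190 ................................++#############.............
196 ...............................++++###########+.............
202 ................................+...++#####++...............
208 ...............................+..+++..+....................
214 ............................................................
220 ............................................................
226 ++#.........................................................
232 #+++........................................................
238 ++#+........................................................
244 +##+........................................................
tab L 264.12486115172186 341.67166704661463 R [220.64527463 340.40314137]
```

Request:
jog_arm --rows "0 1 3 0 0 0.12 -0.9;0 0 5 0 0 0 -0.9;0 0 4.7 0 0 0 -0.9;0 0 0 0 0 0 0;0 0 0 0 0 0 1" --force 12

```text
time: 53.8
position: [0.4642, 0.1766, 0.0909]
tool_rot: [-0.184, -3.129, 0.006]
ft_force: [-0.1, -0.2, -0.5]
grip_width: 0.808
grip_force: 0.0
```

Request:
jog_arm --rows "0 0 0 0 0 0 1;0 0 0 0 0 0 1;0 0 0 0 0 0 1;0 0 0 0 0 0 1"

```text
time: 54.3
position: [0.4628, 0.1759, 0.0899]
tool_rot: [-0.183, -3.129, 0.009]
ft_force: [-1.3, 0.8, 0.2]
grip_width: 0.353
grip_force: 0.0
```

```bash
python3 - <<'E'
from h import *
s=st(); th(s); print(np.round(s["joint_positions"],2),s["grip_force"])
E
```

```text
t 54.3 p [0.4628 0.1759 0.0899] r [-0.183 -3.129  0.009] F [-1.3  0.8  0.2] g 0.353
r 0.1353 handle 0.152
[ 0.34  0.19 -0.82  1.95  0.16  1.07  0.91] 0.0
```

Request:
jog_arm --rows "0 0 0 0 0 0 1;0 0 0 0 0 0 1;-0.15 2.02 0 0 0 0.15 1;-0.15 2.02 0 0 0 0.15 1;-0.15 2.02 0 0 0 0.15 1"

```text
time: 54.92
position: [0.4825, 0.2337, 0.0895]
tool_rot: [-0.884, -3.007, 0.012]
ft_force: [-1.4, -1.1, 6.2]
grip_width: 0.248
grip_force: 12.0
```

Request:
jog_arm --rows "-0.07 1.08 0 0 0 0.08 1;-0.03 0.5 0 0 0 0.04 1;0 0 0 0 0 0 1"

```text
time: 55.3
position: [0.492, 0.2471, 0.0895]
tool_rot: [-1.054, -2.952, 0.01]
ft_force: [-2.7, 1.4, 4.5]
grip_width: 0.251
grip_force: 12.0
```

```bash
python3 - <<'E'
from h import *
s=st(); th(s); print(np.round(s["joint_positions"],2),s["grip_force"]); jar(); stones("top")
E
```

```text
t 55.3 p [0.492  0.2471 0.0895] r [-1.054 -2.952  0.01 ] F [-2.7  1.4  4.5] g 0.251
r 0.1371 handle 0.724
[ 0.13  0.31 -0.74  1.83  0.23  1.1   0.19] 11.999179033446126
jar [(np.float64(40.32), np.float64(1.94)), (np.float64(41.1), np.float64(1.95)), (np.float64(41.1), np.float64(1.96))]
top [([258.0, 141.0], 139)]
```

Handle at its left stop, stones still under the funnel outlet. Now drive right.

Request:
jog_arm --rows "-0.15 -2.02 0 0 0 -0.15 1;-0.15 -2.02 0 0 0 -0.15 1;-0.15 -2.02 0 0 0 -0.15 1;-0.15 -2.02 0 0 0 -0.15 1;-0.15 -2.02 0 0 0 -0.15 1"

```text
time: 56.02
position: [0.4624, 0.151, 0.0897]
tool_rot: [0.108, -3.133, 0.006]
ft_force: [4.7, 2.0, -3.9]
grip_width: 0.245
grip_force: 12.0
```

Request:
jog_arm --rows "-0.15 -2.02 0 0 0 -0.15 1;-0.15 -2.02 0 0 0 -0.15 1;-0.15 -2.02 0 0 0 -0.15 1;-0.15 -2.02 0 0 0 -0.15 1;0 0 0 0 0 0 1"

```text
time: 56.65
position: [0.492, 0.0759, 0.0897]
tool_rot: [1.02, -2.965, 0.002]
ft_force: [2.1, 3.2, -2.6]
grip_width: 0.249
grip_force: 12.0
```

```bash
python3 - <<'E'
from h import *
s=st(); th(s); print(np.round(s["joint_positions"],2)); stones("top"); jar()
E
```

```text
t 56.65 p [0.492  0.0759 0.0897] r [ 1.020e+00 -2.965e+00  2.000e-03] F [ 2.1  3.2 -2.6] g 0.249
r 0.1339 handle -0.643
[ 0.58  0.2  -0.85  1.95  0.17  1.07  1.89]
top [([208.0, 130.0], 184)]
jar [(np.float64(49.15), np.float64(0.68)), (np.float64(49.15), np.float64(0.69)), (np.float64(49.75), np.float64(0.66))]
```

Request:
jog_arm --rows "-0.15 2.02 0 0 0 0.15 1;-0.15 2.02 0 0 0 0.15 1;-0.15 2.02 0 0 0 0.15 1;-0.15 2.02 0 0 0 0.15 1;-0.15 2.02 0 0 0 0.15 1"

```text
time: 57.38
position: [0.4621, 0.1716, 0.0897]
tool_rot: [-0.143, -3.131, 0.01]
ft_force: [4.7, 1.5, -2.2]
grip_width: 0.251
grip_force: 12.0
```

Request:
jog_arm --rows "-0.15 2.02 0 0 0 0.15 1;-0.15 2.02 0 0 0 0.15 1;-0.15 2.02 0 0 0 0.15 1;-0.05 0.8 0 0 0 0.06 1"

```text
time: 57.88
position: [0.4843, 0.2372, 0.0896]
tool_rot: [-0.922, -2.995, 0.012]
ft_force: [-3.2, 1.1, 4.2]
grip_width: 0.245
grip_force: 12.0
```

Request:
jog_arm --rows "-0.15 -2.02 0 0 0 -0.15 1;-0.15 -2.02 0 0 0 -0.15 1;-0.15 -2.02 0 0 0 -0.15 1;-0.15 -2.02 0 0 0 -0.15 1;-0.15 -2.02 0 0 0 -0.15 1"

```text
time: 58.5
position: [0.4636, 0.1388, 0.0898]
tool_rot: [0.249, -3.125, 0.007]
ft_force: [7.8, 3.4, -6.9]
grip_width: 0.248
grip_force: 12.0
```

```bash
cat >> h.py <<'E'
def jang():
    c=cam("top"); hsv=cv2.cvtColor(c["img"],cv2.COLOR_BGR2HSV); m=cv2.inRange(hsv,(0,110,45),(14,255,255))
    k,l,t,ce=cv2.connectedComponentsWithStats(m); i=1+np.argmax(t[1:,4]); p=onz(c,*ce[i],.045)
    d=p[:2]-[.596,.159]; print("stones",p.round(3),int(t[i][4]),"r",np.hypot(*d).round(3),"table~",round(float(np.radians(70)+.026-np.arctan2(d[1],d[0])),3))
E
python3 - <<'E'
from h import *
s=st(); th(s); jang()
E
```

```text
t 58.5 p [0.4636 0.1388 0.0898] r [ 0.249 -3.125  0.007] F [ 7.8  3.4 -6.9] g 0.248
r 0.1349 handle -0.124
stones [0.688 0.259 0.045] 179 r 0.136 table~ 0.416
```

Request:
jog_arm --rows "-0.15 -2.02 0 0 0 -0.15 1;-0.07 -1.35 0 0 0 -0.1 1;-0.03 -0.8 0 0 0 -0.06 1;-0.03 -0.8 0 0 0 -0.06 1;0 0 0 0 0 0 1"

```text
time: 59.18
position: [0.48, 0.0926, 0.0898]
tool_rot: [0.808, -3.027, 0.004]
ft_force: [3.5, 2.5, -2.7]
grip_width: 0.247
grip_force: 12.0
```

```bash
python3 - <<'E'
from h import *
s=st(); th(s); jang()
E
```

```text
t 59.17 p [0.48   0.0926 0.0898] r [ 0.808 -3.027  0.004] F [ 3.5  2.5 -2.7] g 0.247
r 0.1345 handle -0.49
stones [0.645 0.287 0.045] 185 r 0.137 table~ 0.04
```

Request:
jog_arm --rows "-0.03 -0.6 0 0 0 -0.04 1;-0.03 -0.6 0 0 0 -0.04 1;0 0 0 0 0 0 1"

```text
time: 59.6
position: [0.4857, 0.0836, 0.0898]
tool_rot: [0.929, -2.99, 0.001]
ft_force: [2.6, 5.1, -1.6]
grip_width: 0.247
grip_force: 12.0
```

```bash
python3 - <<'E'
from h import *
s=st(); th(s); jang()
E
```

```text
t 59.6 p [0.4857 0.0836 0.0898] r [ 9.29e-01 -2.99e+00  1.00e-03] F [ 2.6  5.1 -1.6] g 0.247
r 0.1344 handle -0.57
stones [0.64  0.288 0.045] 190 r 0.136 table~ 0.008
```

Request:
jog_arm --rows "-0.03 -0.6 0 0 0 -0.04 1;-0.02 -0.5 0 0 0 -0.03 1;0 0 0 0 0 0 1"

```text
time: 60.02
position: [0.4908, 0.0766, 0.0897]
tool_rot: [1.034, -2.953, -0.003]
ft_force: [-4.1, 7.5, 2.8]
grip_width: 0.247
grip_force: 12.0
```

```bash
python3 - <<'E'
from h import *
s=st(); th(s); jang()
E
```

```text
t 60.02 p [0.4908 0.0766 0.0897] r [ 1.034 -2.953 -0.003] F [-4.1  7.5  2.8] g 0.247
r 0.1344 handle -0.634
stones [0.64  0.288 0.045] 192 r 0.136 table~ 0.006
```

Request:
jog_arm --rows "0 0 0 0 0 0 0;0 0 0 0 0 0 -0.4;0 0 0 0 0 0 -0.4;0 0 0 0 0 0 -0.4;0 0 -5 0 0 0 -0.4"

```text
time: 60.7
position: [0.4904, 0.0717, 0.1373]
tool_rot: [1.029, -2.949, 0.001]
ft_force: [0.1, 0.5, 0.5]
grip_width: 0.677
grip_force: 0.0
```

Request:
jog_arm --rows "0 0 -6 0 0 0 -0.4;0 0 -5 0 0 0 -0.4;0 -6 0 0 0 0 -0.4;0 -6 0 0 0 0 -0.4;0 -6 0 0 0 0 -0.4"

```text
time: 61.32
position: [0.6074, -0.0699, 0.2498]
tool_rot: [1.03, -2.956, 0.007]
ft_force: [0.3, 0.8, 1.3]
grip_width: 0.701
grip_force: 0.0
```

Request:
jog_arm --rows "0 0 0 0 0 0 -0.4;0 0 0 0 0 0 -0.4"

```text
time: 61.58
position: [0.6062, -0.0666, 0.2491]
tool_rot: [1.032, -2.955, 0.002]
ft_force: [0.3, 0.6, -0.2]
grip_width: 0.703
grip_force: 0.0
```

```bash
python3 - <<'E'
from h import *
s=st(); c0=np.load("top0.npy",allow_pickle=True).item(); c=cam("top"); np.save("tE.npy",c,allow_pickle=True)
def holes(c):
    g=c["img"].max(2).astype(float); out=[]
    A=np.radians(np.arange(0,360,.5)); v=[]
    for a in A:
        u,w=proj(c,[.596+.16*np.cos(a),.159+.16*np.sin(a),.028]); v.append(min(cv2.getRectSubPix(g.astype(np.float32),(5,5),(float(u),float(w))).ravel()))
    return np.array(v)
a,b=holes(c0),holes(c)
sel=lambda v:[i/2 for i in range(len(v)) if v[i]<75 and v[i]==v[max(0,i-8):i+9].min()]
print(sel(a)); print(sel(b))
# jar patch shift
P=c0["img"][138:178,160:204]; r=cv2.matchTemplate(c["img"][128:188,150:214],P,cv2.TM_CCOEFF_NORMED); print(cv2.minMaxLoc(r))
jang(); pans(c); pans(c0); stones("wrist")
# tab location: dark pixels near hub
for q in(c0,c):
    g=q["img"].max(2); u,w=proj(q,[.597,.159,.12]).astype(int); p=g[w-10:w+8,u-12:u+13]; ys,xs=np.where(p<45); print("tab",onz(q,u-12+xs.mean(),w-10+ys.mean(),.11),len(xs))
# bystanders
D=cv2.absdiff(c0["img"],c["img"]).max(2); print("tweezers/ring diff",(D[175:250,115:172]>40).sum())
E
```

```text
t 61.58 p [ 0.6062 -0.0666  0.2491] r [ 1.032e+00 -2.955e+00  2.000e-03] F [ 0.3  0.6 -0.2] g 0.703
[25.5, 64.0, 69.5, 77.5, 114.0, 144.0, 173.5, 205.5, 233.5, 268.0, 310.0, 318.5, 358.0]
[0.0, 26.5, 59.0, 70.5, 78.5, 116.5, 145.0, 173.0, 203.5, 208.0, 216.0, 226.0, 233.5, 269.0, 278.5, 295.0, 320.0, 359.0]
(0.10763498395681381, 0.9173691272735596, (20, 0), (10, 11))
stones [0.64  0.288 0.045] 197 r 0.136 table~ 0.006
plate [ 0.581 -0.347] width 0.062 pan x yaw deg 91.4
plate [ 0.672 -0.236] width 0.059 pan x yaw deg 94.7
plate [ 0.553 -0.371] width 0.064 pan x yaw deg 93.0
plate [ 0.436 -0.351] width 0.061 pan x yaw deg 88.3
wrist []
tab [0.59791147 0.17941221 0.11      ] 38
tab [0.58689017 0.17886681 0.11      ] 24
tweezers/ring diff 0
```

Request:
jog_arm --rows "0 5.5 0 0 0 0 -0.4;0 5.5 0 0 0 0 -0.4;0 5.5 0 0 0 0 -0.4;0 3 0 0 0 0 -0.4;0 0 0 0 0 0 -0.4"

```text
time: 62.35
position: [0.4834, 0.0891, 0.2505]
tool_rot: [1.043, -2.954, 0.009]
ft_force: [0.3, -0.0, 0.8]
grip_width: 0.699
grip_force: 0.0
```

```bash
python3 - <<'E'
from h import *
s=st(); c=cam("top"); pans(c); jang(); stones("top")
E
```

```text
t 62.35 p [0.4834 0.0891 0.2505] r [ 1.043 -2.954  0.009] F [ 0.3 -0.   0.8] g 0.699
plate [ 0.676 -0.236] width 0.061 pan x yaw deg 93.9
plate [ 0.581 -0.35 ] width 0.062 pan x yaw deg 91.2
plate [ 0.44  -0.348] width 0.064 pan x yaw deg 88.2
stones [0.64  0.288 0.045] 193 r 0.136 table~ 0.005
top [([181.0, 159.0], 189)]
```

All pans stand on the bench, the jar is back with the stones, and nothing is touched.

```bash
python3 -c "
from bench import ticket
print(ticket.close_job())"
```

```text
the job is handed in; nothing more can be done
None
```

Job handed in at 62 s with no verdict returned: by camera, all four stones are in the jar back at its unloading stop, the lever is left, the three empty pans stand on the bench, and the tweezers and case ring are unmoved.

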